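# Feel out the tin organiser, then file the tins

### The job

Take the orange-handled feeler and, working from the robot's left to its right, slide its blade into the slack gap behind the spring leaf of each of the four bays of the worktop organiser: the blade either goes nearly all the way in or jams part-way, and then don't force it. Put the feeler back down along its blue mat, then slide every tin there is into a bay of its own, fully home and upright, leaving the bay that jammed empty. Leave the mug, the soap bottle and the jar alone.

Things in the scene. Friction and masses are not known exactly. Their poses are not given: they have to be found in the camera images.
- rack: the tin organiser on the worktop: back rail 322 mm wide, 42 mm high, with four pale wooden bay units in a row before it, 84 mm apart. Fixed, but stands differently each time. x points away from the robot into the bays, y to the left; bay unit origins at x 0, y +126, +42, -42, -126 mm
- gap1 (a point): middle of the mouth of the slack gap at place 1 (1 leftmost, 4 rightmost from the robot), 20 mm above the worktop, 60 mm before the bay unit's origin; x into the gap, y left. About 18 mm wide at the mouth, 13 mm at its narrowest; straight in along x is clear. Clear to 110 mm depth if sound; if wedged the blade meets a springy stop 40 mm in (0.9 N/mm over 15 mm, then hard)
- gap2 (a point): middle of the mouth of the slack gap at place 2 (1 leftmost, 4 rightmost from the robot), 20 mm above the worktop, 60 mm before the bay unit's origin; x into the gap, y left. About 18 mm wide at the mouth, 13 mm at its narrowest; straight in along x is clear. Clear to 110 mm depth if sound; if wedged the blade meets a springy stop 40 mm in (0.9 N/mm over 15 mm, then hard)
- gap3 (a point): middle of the mouth of the slack gap at place 3 (1 leftmost, 4 rightmost from the robot), 20 mm above the worktop, 60 mm before the bay unit's origin; x into the gap, y left. About 18 mm wide at the mouth, 13 mm at its narrowest; straight in along x is clear. Clear to 110 mm depth if sound; if wedged the blade meets a springy stop 40 mm in (0.9 N/mm over 15 mm, then hard)
- gap4 (a point): middle of the mouth of the slack gap at place 4 (1 leftmost, 4 rightmost from the robot), 20 mm above the worktop, 60 mm before the bay unit's origin; x into the gap, y left. About 18 mm wide at the mouth, 13 mm at its narrowest; straight in along x is clear. Clear to 110 mm depth if sound; if wedged the blade meets a springy stop 40 mm in (0.9 N/mm over 15 mm, then hard)
- bay_a: one of four like bay units; their order at the four places varies. Three are sound, one (any of them) is wedged: the feeler tells which. x points into the bay, away from the robot, y left. Origin on the worktop; a tin fully home has its origin at x 0, y +5 mm. Walls 42 mm high, no floor, open above and in front: front at x -70, walls straight from x -48, back stop at x +50 mm
- bay_b: bay unit, frame and sizes as bay_a. From right to left: fixed wall, inner face at y -10 mm (mouth flared to y -16); tin space, 28 mm wide at rest; 4 mm aluminium leaf at y 18 to 22 mm, its front (x -64 to -37) ramped outwards to y 27 (inner) and 30 (outer face); slack gap at y 22 to 43 mm, clear line at y 36.5; fixed guard wall at y 43 to 48 mm, mouth flared outwards
- bay_c: bay unit, frame and sizes as bay_a. In a sound bay the leaf is sprung and gives up to 9 mm to the left, into the slack gap (3 to 7 N); in the wedged one it is stuck, and no tin fits. Slide a tin in along y +8 mm: the leaf gives, the fixed wall does not; let go, it settles at about y +5
- bay_d: bay unit, frame and sizes as bay_a, sound or wedged
- feeler: orange handle block 70 x 30 x 45 mm high, standing on its flat foot, with a steel blade on edge, 6 mm thick, 30 mm high (7 to 37 mm above the foot), along +x from the handle end (x 35 mm) to x 122 mm. 0.16 kg. Origin: centre of the underside of the handle. Hold it by the handle, blade level, just above the worktop; with the tip 70 mm in, the handle is still outside the bay
- feeler_tip (a point): end of the feeler's blade, at x 122, z 20 mm in the feeler's frame
- feeler_mid (a point): middle of the feeler's length, at x 42, z 0 mm in the feeler's frame
- mat: thin blue mat, 200 (its x) x 90 mm, flat on the worktop, where the feeler belongs, lengthwise along the mat's x and centred on it; origin at its centre
- tin_red: red slim tin, 100 long (its x) x 30 thick (its y) x 95 mm high, about 0.25 kg, standing upright; origin at the centre of its underside. May be absent. It slides lengthwise, either way round, into a bay, pushing the leaf aside (5 to 10 N of push), until its far end is at the back stop. Its upper 50 mm stay above the bay walls
- tin_green: green tin, otherwise as tin_red; may be absent. Pushed from high up along the worktop, a tin digs its nose in: better held 3 or 4 mm up while it slides in, and set down when home
- tin_yellow: yellow tin, otherwise as tin_red; may be absent
- mug: blue mug, 76 mm wide, 85 mm high, bystander; origin under its centre
- soap: green soap bottle, 60 mm wide, 170 mm high, bystander; origin under its centre
- jar: green glass jar, 70 mm wide, 100 mm high, bystander; origin under its centre

How it is judged (in metres and radians):
On the way, in this order (a step that is already met when the one before it is completed fails the run):
1. The blade has gone at least 60 mm into the slack gap at place 1, or pressed with 3 N against the springy stop there (y of feeler_tip in the frame of gap1 between -0.018 and 0.01 m and z of feeler_tip in the frame of gap1 between -0.02 and 0.03 m and (x of feeler_tip in the frame of gap1 above 0.06 m or (x of feeler_tip in the frame of gap1 above 0.037 m and (contact force between feeler and bay_a above 3 N or contact force between feeler and bay_b above 3 N or contact force between feeler and bay_c above 3 N or contact force between feeler and bay_d above 3 N)))), for 0.1 s.
2. The blade has gone at least 60 mm into the slack gap at place 2, or pressed with 3 N against the springy stop there (y of feeler_tip in the frame of gap2 between -0.018 and 0.01 m and z of feeler_tip in the frame of gap2 between -0.02 and 0.03 m and (x of feeler_tip in the frame of gap2 above 0.06 m or (x of feeler_tip in the frame of gap2 above 0.037 m and (contact force between feeler and bay_a above 3 N or contact force between feeler and bay_b above 3 N or contact force between feeler and bay_c above 3 N or contact force between feeler and bay_d above 3 N)))), for 0.1 s.
3. The blade has gone at least 60 mm into the slack gap at place 3, or pressed with 3 N against the springy stop there (y of feeler_tip in the frame of gap3 between -0.018 and 0.01 m and z of feeler_tip in the frame of gap3 between -0.02 and 0.03 m and (x of feeler_tip in the frame of gap3 above 0.06 m or (x of feeler_tip in the frame of gap3 above 0.037 m and (contact force between feeler and bay_a above 3 N or contact force between feeler and bay_b above 3 N or contact force between feeler and bay_c above 3 N or contact force between feeler and bay_d above 3 N)))), for 0.1 s.
4. The blade has gone at least 60 mm into the slack gap at place 4, or pressed with 3 N against the springy stop there (y of feeler_tip in the frame of gap4 between -0.018 and 0.01 m and z of feeler_tip in the frame of gap4 between -0.02 and 0.03 m and (x of feeler_tip in the frame of gap4 above 0.06 m or (x of feeler_tip in the frame of gap4 above 0.037 m and (contact force between feeler and bay_a above 3 N or contact force between feeler and bay_b above 3 N or contact force between feeler and bay_c above 3 N or contact force between feeler and bay_d above 3 N)))), for 0.1 s.
5. The feeler is back on its mat and released (horizontal distance between feeler_mid and mat below 0.04 m and height (world z) of feeler below 0.012 m and angle between feeler's own z axis and vertical below 0.15 rad and angle between the x axis of feeler and the x axis of mat, either way round below 0.4 rad and contact force between feeler and the fingers below 0.3 N), for 0.2 s.
6. Every tin present is home in a bay (((x of tin_red in the frame of bay_a between -0.01 and 0.008 m and y of tin_red in the frame of bay_a between -0.006 and 0.018 m and height (world z) of tin_red below 0.012 m and angle between tin_red's own z axis and vertical below 0.12 rad and angle between the x axis of tin_red and the x axis of bay_a, either way round below 0.15 rad) or (x of tin_red in the frame of bay_b between -0.01 and 0.008 m and y of tin_red in the frame of bay_b between -0.006 and 0.018 m and height (world z) of tin_red below 0.012 m and angle between tin_red's own z axis and vertical below 0.12 rad and angle between the x axis of tin_red and the x axis of bay_b, either way round below 0.15 rad) or (x of tin_red in the frame of bay_c between -0.01 and 0.008 m and y of tin_red in the frame of bay_c between -0.006 and 0.018 m and height (world z) of tin_red below 0.012 m and angle between tin_red's own z axis and vertical below 0.12 rad and angle between the x axis of tin_red and the x axis of bay_c, either way round below 0.15 rad) or (x of tin_red in the frame of bay_d between -0.01 and 0.008 m and y of tin_red in the frame of bay_d between -0.006 and 0.018 m and height (world z) of tin_red below 0.012 m and angle between tin_red's own z axis and vertical below 0.12 rad and angle between the x axis of tin_red and the x axis of bay_d, either way round below 0.15 rad)) and ((x of tin_green in the frame of bay_a between -0.01 and 0.008 m and y of tin_green in the frame of bay_a between -0.006 and 0.018 m and height (world z) of tin_green below 0.012 m and angle between tin_green's own z axis and vertical below 0.12 rad and angle between the x axis of tin_green and the x axis of bay_a, either way round below 0.15 rad) or (x of tin_green in the frame of bay_b between -0.01 and 0.008 m and y of tin_green in the frame of bay_b between -0.006 and 0.018 m and height (world z) of tin_green below 0.012 m and angle between tin_green's own z axis and vertical below 0.12 rad and angle between the x axis of tin_green and the x axis of bay_b, either way round below 0.15 rad) or (x of tin_green in the frame of bay_c between -0.01 and 0.008 m and y of tin_green in the frame of bay_c between -0.006 and 0.018 m and height (world z) of tin_green below 0.012 m and angle between tin_green's own z axis and vertical below 0.12 rad and angle between the x axis of tin_green and the x axis of bay_c, either way round below 0.15 rad) or (x of tin_green in the frame of bay_d between -0.01 and 0.008 m and y of tin_green in the frame of bay_d between -0.006 and 0.018 m and height (world z) of tin_green below 0.012 m and angle between tin_green's own z axis and vertical below 0.12 rad and angle between the x axis of tin_green and the x axis of bay_d, either way round below 0.15 rad)) and ((x of tin_yellow in the frame of bay_a between -0.01 and 0.008 m and y of tin_yellow in the frame of bay_a between -0.006 and 0.018 m and height (world z) of tin_yellow below 0.012 m and angle between tin_yellow's own z axis and vertical below 0.12 rad and angle between the x axis of tin_yellow and the x axis of bay_a, either way round below 0.15 rad) or (x of tin_yellow in the frame of bay_b between -0.01 and 0.008 m and y of tin_yellow in the frame of bay_b between -0.006 and 0.018 m and height (world z) of tin_yellow below 0.012 m and angle between tin_yellow's own z axis and vertical below 0.12 rad and angle between the x axis of tin_yellow and the x axis of bay_b, either way round below 0.15 rad) or (x of tin_yellow in the frame of bay_c between -0.01 and 0.008 m and y of tin_yellow in the frame of bay_c between -0.006 and 0.018 m and height (world z) of tin_yellow below 0.012 m and angle between tin_yellow's own z axis and vertical below 0.12 rad and angle between the x axis of tin_yellow and the x axis of bay_c, either way round below 0.15 rad) or (x of tin_yellow in the frame of bay_d between -0.01 and 0.008 m and y of tin_yellow in the frame of bay_d between -0.006 and 0.018 m and height (world z) of tin_yellow below 0.012 m and angle between tin_yellow's own z axis and vertical below 0.12 rad and angle between the x axis of tin_yellow and the x axis of bay_d, either way round below 0.15 rad))), for 0.2 s.
At the end, for the whole second after the job is handed in: The feeler stands on its foot on the mat, its middle within 40 mm of the mat's centre and along it within 0.4 rad; every tin present stands upright (0.12 rad) in a sound bay, one to a bay (no tin fits the wedged one), straight (0.15 rad) and within 10 mm of fully home; all at rest and released (all of step 5 and all of step 6 and linear speed of each of tin_red, tin_green, tin_yellow, feeler below 0.03 m/s); the robot touches nothing.
It fails at once if The feeler is forced: more than 40 N against a bay (contact force between feeler and bay_a above 40 N or contact force between feeler and bay_b above 40 N or contact force between feeler and bay_c above 40 N or contact force between feeler and bay_d above 40 N).
It fails at once if The mug, soap bottle or jar is displaced by more than 30 mm or knocked over (distance of any of mug, soap, jar from where it was at the start of the episode above 0.03 m or angle between any of mug, soap, jar's own z axis and vertical above 0.5 rad).
Of tin_red, tin_green, tin_yellow only 2 to 3 are there at a start; the rules pass over those that are not, and their reading is None.
At some moment in a run one of feeler may be knocked a few centimetres aside while the robot is not near it.
Once in a run the grip may slacken for a moment while it holds something.
It also fails if it takes over 208 s, if anything falls off the work surface, if the arm or the gripper's body presses on something with over 40 N, if the wrist force passes 120 N, or if a joint passes its speed limit or range.

### The arm

A 6-joint arm with a two-finger parallel gripper is mounted at the origin on the work surface. World frame = base frame: x ahead of the robot, y to its left, z up, the work surface at z = 0. Lengths are in m, angles in degrees, forces in N, time in s.
With the tool pointing down it reaches from about 0.25 to 0.8 m from the base axis. Payload 3.9 kg.
Tool frame: the origin (TCP) lies on the centre line of the jaws, within the pads' length; the fingertips stand 11 mm ahead of it and the grasp point (between the pads) lies 8 mm behind it; z points along the fingers, x is the direction in which the jaws open and shut, and the axes are right-handed (so a half turn about z gives the same grasp; the last joint's range is limited). The gripper opens to 85 mm and grips with 20 to 120 N. Pads are 22 mm wide; open, the fingers measure 114 mm over their backs; the gripper's body (76 mm by 85 mm) begins 54 mm behind the grasp point. The pads swing forward as they close: fully open they stand 13 mm farther back than shut.
Start: joints at [67.953, 14.897, -7.913, 67.191, 0, 90], TCP at [0.197, 0.487, 0.242] pointing down, gripper open.
Joint ranges: [-159.42, 159.42], [-47.68, 98.78], [-73.54, 78.23], [-108.79, 121.32], [-90, 84.71], [-180, 180]. Speed limits (degrees/s): [147.25, 147.25, 180, 180, 180, 180].

### API

Orientations are given as a 3x3 rotation matrix whose columns are the frame's x, y, z axes.
In Python, from station import * gives the robot as it stands. The module is installed in compiled form; this text tells all that it offers.
- The arm moves only by the shell command python3 -m crank 'ROWS' [FORCE]. ROWS is JSON, a list of rows, each an object with "hand": the opening, from -1 (shut) to 1 (fully open); "xyz": the shift along the tool's x, y, z in mm, a list of three; "rotation": the turn, a rotation vector about the tool's x, y, z in rad, a list of three. A call has 1 to 20 rows; each row is the pose to reach, as a shift and turn from the pose commanded when the call began, along the tool's axes at that moment; what a row does not reach only later rows make up. A row lasts 1/12 s, in which the tool goes at most 41.7 mm and 7.16 degrees, less where a joint would pass 70% of its speed; a pose out of reach is approached as far as the arm can. A call with a gripper value outside its range is refused whole. The fingers move at their own pace and stop on an object; FORCE is the grip in N (left out, the last holds). Time passes only in rows, so rows that repeat a pose let the fingers close. It gives the time, the measured TCP pose, the force and the opening at its end, in the units of the state.
- read_state(): the state, without advancing time (a new reading comes with each control period).
- capture(name): name is "scene" or "top" or "wrist"; returns a dict with "frame" (384x512x3 uint8, red, green, blue), "depth" (384x512 float32, m along the optical axis (not along the pixel's ray), 0 where there is no reading), "mtx" (3x3 intrinsics, pixels), "world_from_camera" (4x4, takes a point from camera to world coordinates); the wrist camera has in their place "tool_from_camera" (4x4, takes a point from camera to tool coordinates, whose origin is the TCP and whose axes are the tool frame's). Camera axes: x right, y up, looking along -z (the intrinsics and any distortion apply to the point x, -y, -z); pixel columns grow to the right and rows downward; lengths in m; the calibration is good to about 2 mm. The wrist camera is an equidistant fisheye: a pixel r from the principal point sees the ray r / f radians off the axis. A picture is of the moment at which its call begins: read the wrist's pose just before it.
- sign_off(): hands the job in, once; it reports no verdict.
The state is a dict: "clock": time; "joints": joint angles; "joint_vel": joint speeds; "joint_efforts": joint torques, N m; "tool_pos": TCP position; "tool_rot": TCP orientation; "wrist_force": force on the tool from outside, world axes, zero at the start; "torque": the same for the moment, N m; "opening": opening from 0.0 (shut) to 1.0 (fully open).
Only numpy, scipy, OpenCV 4.12 (cv2) and the standard library are available. Lean on these libraries where they do the work, as an engineer would, in place of code of your own. Each camera call takes 0.05 s, during which the arm holds its last target. There are 200 camera calls.

## Working session

There is one attempt and no reset: what is moved stays moved. The work goes in short steps, Python scripts to look and compute and a shell command to move; the robot and the scene stay as the last step left them, time stands still between calls to the robot, and variables do not carry over. Pictures are saved under pics/ and viewed, on a budget of 14 in all, crops included, one or two more only if the job needs it, and the job is handed in when it is done.

```bash
mkdir -p pics; python3 - <<'E'
from station import *
import cv2,numpy as np
s=read_state(); print(s)
for n in ("scene","top"):
    c=capture(n); np.savez(f"{n}0.npz",**c)
    cv2.imwrite(f"pics/{n}0.png",c["frame"][:,:,::-1]); print(n,c["mtx"],c["world_from_camera"], [k for k in c])
a=np.hstack([cv2.imread("pics/scene0.png"),cv2.imread("pics/top0.png")])
cv2.imwrite("pics/both0.png",cv2.resize(a,(800,300)))
E
```

```text
{'clock': 0.0, 'joints': array([ 6.79522332e+01,  1.49390609e+01, -7.98373474e+00,  6.71912100e+01,
        1.51684863e-03,  8.99970066e+01]), 'joint_vel': array([ 0.0358352 , -0.08963615,  0.02151182,  0.04048256,  0.14073445,
       -0.00107298]), 'joint_efforts': array([-9.45408719e-04, -4.05677783e+01,  2.53922921e+01,  1.87006843e-02,
        7.53900486e-05, -2.83540359e-06]), 'tool_pos': array([0.19682375, 0.4860108 , 0.2414478 ]), 'tool_rot': array([[ 3.75330278e-01,  9.26890817e-01, -7.71457352e-04],
       [ 9.26889003e-01, -3.75331070e-01, -1.83432425e-03],
       [-1.98977021e-03, -2.65779052e-05, -9.99998020e-01]]), 'wrist_force': array([-0.9974761 , -0.13399966,  0.26871001]), 'torque': array([-0.03873074, -0.02080892, -0.00529166]), 'opening': 1.0000093610511807}
scene [[353.39609691   0.         256.57801493]
 [  0.         353.39609691 196.51629457]
 [  0.           0.           1.        ]] [[ 0.87066003 -0.36687415  0.32764993  0.87907572]
 [ 0.49176676  0.63460726 -0.59618711 -0.67220502]
 [ 0.01079661  0.68020363  0.73294369  0.80074113]
 [ 0.          0.          0.          1.        ]] ['frame', 'depth', 'mtx', 'world_from_camera']
top [[437.92304696   0.         259.52946059]
 [  0.         437.92304696 193.71282921]
 [  0.           0.           1.        ]] [[-0.02656257  0.98957139 -0.14157292  0.3917486 ]
 [-0.99958777 -0.02474968  0.01455114 -0.04593949]
 [ 0.01089551  0.14190107  0.98982088  1.36986185]
 [ 0.          0.          0.          1.        ]] ['frame', 'depth', 'mtx', 'world_from_camera']
```

View pics/top0.png

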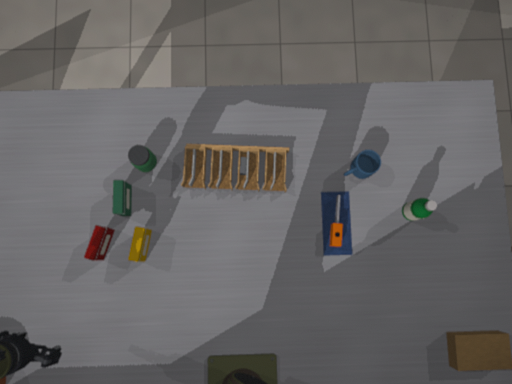

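View pics/scene0.png

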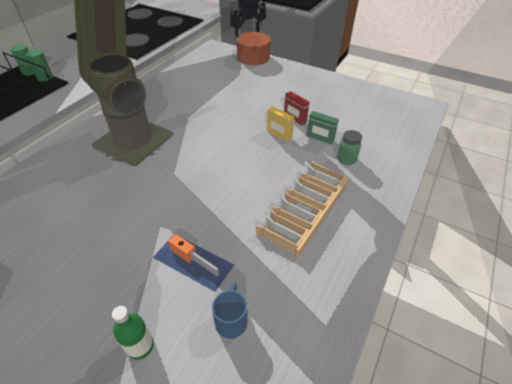

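The top view shows the rack at about (236,168) and the feeler on its mat at (337,225), blade pointing away from the robot. The red tin is at (99,243), yellow at (140,244), green at (122,198), and the jar at (142,158). The mug is at (365,165) and the soap at (420,209). All three tins are present.

```bash
cat > h.py <<'E'
import numpy as np, cv2
from station import *
def ray_dirs(c):
    h,w=c["depth"].shape; u,v=np.meshgrid(np.arange(w),np.arange(h)); K=c["mtx"]
    x=(u-K[0,2])/K[0,0]; y=(v-K[1,2])/K[1,1]
    return np.stack([x,-y,-np.ones_like(x)],-1)
def cloud(c):
    d=ray_dirs(c)*c["depth"][...,None]; T=c["world_from_camera"]
    return d@T[:3,:3].T+T[:3,3]
def onplane(c,z):
    T=c["world_from_camera"]; d=ray_dirs(c)@T[:3,:3].T
    return T[:3,3]+d*((z-T[2,3])/d[...,2])[...,None]
def hsv(c): return cv2.cvtColor(np.ascontiguousarray(c["frame"]),cv2.COLOR_RGB2HSV)
def rect(xy):
    (cx,cy),(w,h),a=cv2.minAreaRect((np.asarray(xy)*1000).astype(np.float32))
    if w<h: w,h,a=h,w,a+90
    a=(a+90)%180-90
    return f"c=({cx:.1f},{cy:.1f}) {w:.1f}x{h:.1f} ang={a:.1f}"
def big(m):
    n,l,s,_=cv2.connectedComponentsWithStats(m.astype(np.uint8),connectivity=8)
    return l==1+np.argmax(s[1:,4]) if n>1 else m
COL=dict(orange=((3,150,150),(16,255,255)),red=((0,150,60),(6,255,255)),red2=((172,150,60),(180,255,255)),yellow=((19,140,100),(32,255,255)),green=((70,80,40),(95,255,160)),blue=((100,120,30),(125,255,140)))
def mask(c,k):
    H=hsv(c); m=cv2.inRange(H,*map(np.array,COL[k]))>0
    if k=="red": m|=cv2.inRange(H,*map(np.array,COL["red2"]))>0
    return m
E
python3 - <<'E'
from h import *
for n in ("top","scene"):
    c=dict(np.load(n+"0.npz")); P=cloud(c)
    z=P[...,2]; 
    tab=(np.abs(z)<.02)&(c["depth"]>0); print(n,"table z",np.median(z[tab]))
    for k in ("orange","red","yellow","green","blue"):
        m=big(mask(c,k)&(P[...,0]>0.2)); zz=z[m]; t=np.percentile(zz,95)
        top=m&(z>t-.012)
        print(k,m.sum(),"ztop",round(t,3),"all",rect(P[m][:,:2]),"top",top.sum(),rect(P[top][:,:2]))
    m=(z>.03)&(z<.055)&(P[...,0]>.4)&(np.abs(P[...,1])<.25)&(c["depth"]>0); m=big(cv2.morphologyEx(m.astype(np.uint8),cv2.MORPH_CLOSE,np.ones((9,9))))&m
    print("rack",m.sum(),rect(P[m][:,:2]))
c=dict(np.load("top0.npz"))
cv2.imwrite("pics/rack0.png",cv2.resize(c["frame"][130:210,170:310,::-1],None,fx=5,fy=5,interpolation=cv2.INTER_CUBIC))
E
```

```text
top table z -0.0006507247833367202
orange 178 ztop 0.048 all c=(440.0,-177.8) 272.4x68.0 ang=-83.9 top 178 c=(440.0,-177.8) 272.4x68.0 ang=-83.9
red 335 ztop 0.098 all c=(396.8,198.6) 479.8x95.2 ang=77.6 top 328 c=(396.8,198.6) 479.8x95.2 ang=77.6
yellow 337 ztop 0.098 all c=(437.3,295.6) 96.6x29.2 ang=-10.9 top 337 c=(437.3,295.6) 96.6x29.2 ang=-10.9
green 346 ztop 0.098 all c=(472.9,178.5) 468.5x91.0 ang=59.1 top 331 c=(472.9,178.5) 468.5x91.0 ang=59.1
blue 1063 ztop 0.005 all c=(488.8,-195.7) 301.6x191.9 ang=-89.4 top 1059 c=(488.8,-195.7) 301.6x191.9 ang=-89.4
rack 1376 c=(669.7,6.7) 328.3x137.9 ang=86.2
scene table z 0.00027560323788217156
orange 341 ztop 0.047 all c=(453.1,-300.8) 68.5x29.4 ang=-6.7 top 249 c=(453.0,-300.7) 68.4x29.4 ang=-5.9
red 112 ztop 0.097 all c=(672.7,-105.7) 1203.6x75.0 ang=-66.4 top 112 c=(672.7,-105.7) 1203.6x75.0 ang=-66.4
yellow 159 ztop 0.097 all c=(671.7,-166.3) 1090.3x84.5 ang=-63.3 top 159 c=(671.7,-166.3) 1090.3x84.5 ang=-63.3
green 105 ztop 0.097 all c=(581.6,344.7) 92.6x24.5 ang=-0.9 top 105 c=(581.6,344.7) 92.6x24.5 ang=-0.9Traceback (most recent call last):
  File "<stdin>", line 7, in <module>
    return _quantile_unchecked(
        a, q, axis, out, overwrite_input, method, keepdims, weights)
    return _ureduce(a,
                    func=_quantile_ureduce_func,
    ...<5 lines>...
                    overwrite_input=overwrite_input,
                    method=method)
    r = func(a, **kwargs)
    result = _quantile(arr,
                       quantiles=q,
    ...<2 lines>...
                       out=out,
                       weights=wgt)
    slices_having_nans = np.isnan(arr[-1, ...])
                                  ~~~^^^^^^^^^
IndexError: index -1 is out of bounds for axis 0 with size 0
```

```bash
python3 - <<'E'
from h import *
for n in ("top","scene"):
    c=dict(np.load(n+"0.npz")); P=cloud(c)
    z=P[...,2]; ok=(c["depth"]>0)
    for k,h in (("orange",.045),("red",.095),("yellow",.095),("green",.095),("blue",.001)):
        m=big(mask(c,k)&ok&(P[...,0]>0.2)&(z<.2)&(P[...,0]<.9)&(z>h-.012)&(z<h+.012)&((k!="green")|(P[...,1]<.40)))
        if m.sum()>9: print(n,k,m.sum(),"z",np.median(z[m]).round(4),rect(P[m][:,:2]),"plane",rect(onplane(c,h)[m][:,:2]))
    m=(z>.03)&(z<.055)&(P[...,0]>.5)&(np.abs(P[...,1])<.25)&ok; m=(big(cv2.morphologyEx(m.astype(np.uint8),cv2.MORPH_CLOSE,np.ones((9,9))))>0)&m
    print("rack",m.sum(),rect(P[m][:,:2]))
    # strays outside inventory: top heights
    if n=="top":
        m=(z>.02)&ok&(P[...,0]>.25)
        nn,l,s,cc=cv2.connectedComponentsWithStats(m.astype(np.uint8))
        for i in range(1,nn):
            if s[i,4]>40: q=P[l==i]; print(s[i],q.mean(0).round(3),q[:,2].max().round(3),rect(q[:,:2]))
        cv2.imwrite("pics/rack0.png",cv2.resize(c["frame"][130:210,170:310,::-1],None,fx=5,fy=5,interpolation=cv2.INTER_CUBIC))
E
```

```text
top orange 177 z 0.0441 c=(451.6,-295.6) 66.7x27.7 ang=-7.1 plane c=(452.3,-294.7) 66.6x27.2 ang=-3.0
top red 332 z 0.0941 c=(444.4,415.1) 94.8x28.4 ang=-18.1 plane c=(444.1,414.2) 94.7x29.2 ang=-18.7
top yellow 337 z 0.094 c=(437.3,295.6) 96.6x29.2 ang=-10.9 plane c=(437.2,294.7) 96.1x29.5 ang=-12.3
top green 340 z 0.0939 c=(575.2,351.5) 94.7x30.0 ang=0.1 plane c=(575.0,349.9) 95.5x29.3 ang=1.0
top blue 1060 z 0.0003 c=(490.0,-303.8) 193.3x84.9 ang=-0.4 plane c=(489.9,-303.2) 193.0x83.0 ang=-0.4
rack 1376 c=(669.7,6.7) 328.3x137.9 ang=86.2
[ 181  143  109   48 1566] [0.688 0.015 0.038] 0.05 c=(669.8,7.9) 330.6x137.9 ang=86.2
[128 145  28  26 548] [0.694 0.286 0.084] 0.107 c=(698.6,289.9) 65.4x64.5 ang=3.0
[344 149  37  29 440] [ 0.664 -0.389  0.061] 0.092 c=(655.3,-385.7) 102.0x75.1 ang=-36.0
[113 180  17  36 580] [0.576 0.346 0.079] 0.101 c=(578.4,351.1) 101.3x31.9 ang=-0.1
[330 195  13  52 336] [ 0.471 -0.297  0.041] 0.053 c=(495.0,-300.6) 154.6x31.1 ang=-6.3
[403 198  34  22 554] [ 0.518 -0.527  0.107] 0.174 c=(520.0,-535.1) 59.6x53.8 ang=11.1
[ 84 225  29  36 638] [0.444 0.411 0.078] 0.102 c=(445.3,416.5) 101.6x32.3 ang=-18.9
[128 226  23  36 568] [0.437 0.291 0.081] 0.101 c=(438.9,295.9) 100.9x32.9 ang=-11.0
scene orange 257 z 0.0446 c=(453.0,-300.7) 68.4x29.4 ang=-5.9 plane c=(455.5,-303.7) 73.0x32.1 ang=-6.6
scene red 111 z 0.0942 c=(446.9,407.3) 93.0x30.2 ang=-18.9 plane c=(450.4,403.9) 97.3x31.2 ang=-19.2
scene yellow 158 z 0.0941 c=(441.2,290.5) 96.3x31.6 ang=-12.9 plane c=(442.9,285.9) 98.8x37.9 ang=-8.3
scene green 105 z 0.0945 c=(581.6,344.7) 92.6x24.5 ang=-0.9 plane c=(581.1,341.8) 92.6x25.9 ang=-0.0
rack 2284 c=(669.5,3.4) 330.7x136.7 ang=86.1
```

View pics/rack0.png

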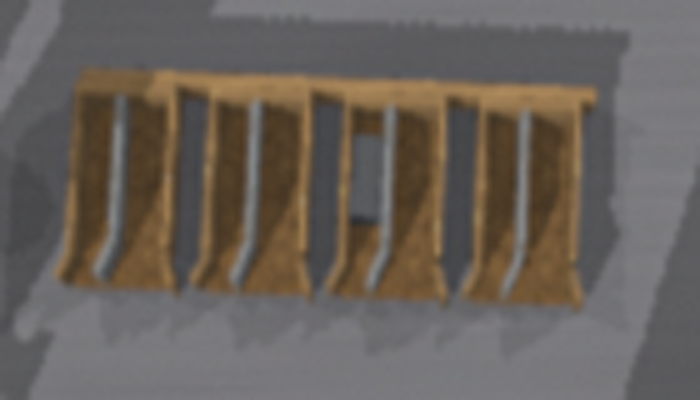

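The crop shows four bays. A grey block sits in the slack gap of place 3, around (365,180), so that bay is probably the wedged one. The feeler still has to probe all four. Next I'll move above the rack for a close wrist view.

```bash
cat > go.py <<'E'
# go.py x y z(mm) yaw(deg of tool x axis): shift and turn in the tool's axes from the present pose
import sys
from h import *
from scipy.spatial.transform import Rotation as R
s=read_state(); x,y,z,yaw=map(float,sys.argv[1:5])
a=np.radians(yaw); T=np.array([[np.cos(a),np.sin(a),0],[np.sin(a),-np.cos(a),0],[0,0,-1]])
d=np.array([x,y,z])-s["tool_pos"]*1000
rv=R.from_matrix(s["tool_rot"].T@T).as_rotvec()
sh=s["tool_rot"].T@d
print("t",s["clock"],"pos",(s["tool_pos"]*1000).round(1),"F",s["wrist_force"].round(1),"open",round(s["opening"],3))
print("shift",sh.round(1).tolist(),"rot",rv.round(3).tolist(),"rows",np.linalg.norm(d)/41.7,np.degrees(np.linalg.norm(rv))/7.16)
E
python3 go.py 560 0 350 86
```

```text
t 0.1 pos [196.8 486.1 241.6] F [ 0.2 -0.1 -0.7] open 1.0
shift [-314.4, 519.1, -107.9] rot [-0.0, 0.002, -0.315] rows 14.780817259346849 2.520419732491487
```

```bash
r='{"hand":1,"xyz":[0,0,0],"rotation":[0,0,0]}'; python3 -m crank '[{"hand":1,"xyz":[-157,260,-54],"rotation":[0,0,-0.16]},{"hand":1,"xyz":[-157,260,-54],"rotation":[0,0,-0.16]},{"hand":1,"xyz":[-157,260,-54],"rotation":[0,0,-0.16]},{"hand":1,"xyz":[-157,260,-54],"rotation":[0,0,-0.16]},{"hand":1,"xyz":[-157,260,-54],"rotation":[0,0,-0.16]},{"hand":1,"xyz":[-157,260,-54],"rotation":[0,0,-0.16]},{"hand":1,"xyz":[-314,519,-108],"rotation":[0,0,-0.315]},{"hand":1,"xyz":[-314,519,-108],"rotation":[0,0,-0.315]},{"hand":1,"xyz":[-314,519,-108],"rotation":[0,0,-0.315]},{"hand":1,"xyz":[-314,519,-108],"rotation":[0,0,-0.315]},{"hand":1,"xyz":[-314,519,-108],"rotation":[0,0,-0.315]},{"hand":1,"xyz":[-314,519,-108],"rotation":[0,0,-0.315]},{"hand":1,"xyz":[-314,519,-108],"rotation":[0,0,-0.315]},{"hand":1,"xyz":[-314,519,-108],"rotation":[0,0,-0.315]},{"hand":1,"xyz":[-314,519,-108],"rotation":[0,0,-0.315]},{"hand":1,"xyz":[-314,519,-108],"rotation":[0,0,-0.315]},{"hand":1,"xyz":[-314,519,-108],"rotation":[0,0,-0.315]},{"hand":1,"xyz":[-314,519,-108],"rotation":[0,0,-0.315]},{"hand":1,"xyz":[-314,519,-108],"rotation":[0,0,-0.315]}]'
cat >> h.py <<'E'
def wrist(name):
    s=read_state(); c=capture("wrist"); c=dict(c); c["tool_pos"]=s["tool_pos"]; c["tool_rot"]=s["tool_rot"]
    np.savez(name+".npz",**c); cv2.imwrite(f"pics/{name}.png",c["frame"][:,:,::-1]); return c
def wdirs(c):
    h,w=c["depth"].shape; u,v=np.meshgrid(np.arange(w),np.arange(h)); K=c["mtx"]
    x=(u-K[0,2])/K[0,0]; y=(v-K[1,2])/K[1,1]; r=np.hypot(x,y); r=np.where(r<1e-9,1e-9,r)
    return np.stack([np.sin(r)*x/r,-np.sin(r)*y/r,-np.cos(r)],-1)
def wT(c):
    T=np.eye(4); T[:3,:3]=c["tool_rot"]; T[:3,3]=c["tool_pos"]; return T@c["tool_from_camera"]
def wplane(c,z):
    T=wT(c); d=wdirs(c)@T[:3,:3].T
    return T[:3,3]+d*((z-T[2,3])/np.where(np.abs(d[...,2])<1e-6,1e-6,d[...,2]))[...,None]
def wcloud(c):
    d=wdirs(c); d=d*(c["depth"]/-d[...,2])[...,None]; T=wT(c)
    return d@T[:3,:3].T+T[:3,3]
E
python3 - <<'E'
from h import *
c=wrist("w1"); print(c["mtx"],c["tool_from_camera"].round(3),c["tool_pos"],c["tool_rot"].round(4))
P=wcloud(c); ok=c["depth"]>0; print(np.median(P[ok][:,2]))
E
```

```text
clock: 1.68
tool_pos: [0.5593, 0.0016, 0.3499]
tool_rot: [[0.069, 0.998, -0.001], [0.998, -0.069, 0.0], [0.0, -0.001, -1.0]]
wrist_force: [0.1, 0.3, -0.2]
opening: 1.005
[[297.31863964   0.         257.55180777]
 [  0.         297.31863964 189.06364279]
 [  0.           0.           1.        ]] [[ 1.    -0.001  0.    -0.001]
 [-0.001 -0.954 -0.299 -0.076]
 [ 0.     0.299 -0.954 -0.132]
 [ 0.     0.     0.     1.   ]] [0.55932628 0.00158995 0.34989899] [[ 6.870e-02  9.976e-01 -1.500e-03]
 [ 9.976e-01 -6.870e-02  3.000e-04]
 [ 2.000e-04 -1.500e-03 -1.000e+00]]
0.0005646647020670081
```

View pics/w1.png

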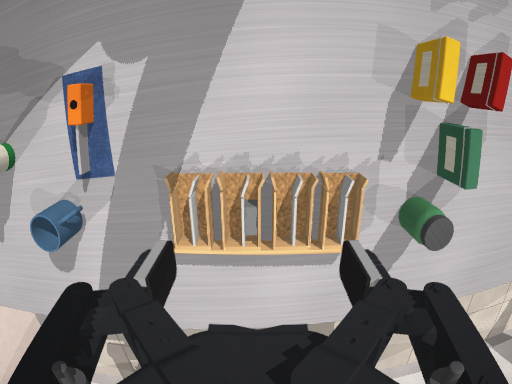

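```bash
cat > meas.py <<'E'
import sys
from h import *
def colours(c):
    P=wcloud(c); ok=c["depth"]>0; z=P[...,2]
    for k,h in (("orange",.045),("red",.095),("yellow",.095),("green",.095)):
        m0=mask(c,k)&ok&(np.abs(z-h)<.008)&(P[...,0]>.2)
        if k=="green": m0&=~((np.abs(P[...,0]-.695)<.06)&(np.abs(P[...,1]-.286)<.06))
        if m0.sum()<20: continue
        m=big(m0); print(k,m.sum(),"z",np.median(z[m]).round(4),rect(P[m][:,:2]),"plane",rect(wplane(c,h)[m][:,:2]))
E
python3 - <<'E'
from meas import *
c=dict(np.load("w1.npz")); colours(c)
P=wcloud(c); ok=c["depth"]>0; z=P[...,2]
m=ok&(z>.034)&(z<.05)&(P[...,0]>.55)&(P[...,0]<.78)&(np.abs(P[...,1]-.01)<.2)
m=(big(cv2.morphologyEx(m.astype(np.uint8),cv2.MORPH_CLOSE,np.ones((9,9))))>0)&m
print("rack",m.sum(),np.median(z[m]),rect(P[m][:,:2]))
q=wplane(c,.042)[m][:,:2]*1000; print(rect(q/1000))
for yaw in (-3,-3.4,-3.8,-4.2):
    a=np.radians(yaw); r=q@np.array([[np.cos(a),-np.sin(a)],[np.sin(a),np.cos(a)]])  # into rack axes
    # rail back edge: max x per y bin
    b=[(y,np.max(r[(r[:,1]>=y)&(r[:,1]<y+10),0])) for y in range(-140,155,10) if ((r[:,1]>=y)&(r[:,1]<y+10)).any()]
    b=np.array(b); print(yaw,"slope",np.polyfit(b[:,0],b[:,1],1), "std",(b[:,1]-np.polyval(np.polyfit(b[:,0],b[:,1],1),b[:,0])).std().round(2))
    print("x",np.percentile(r[:,0],[.5,99.5]),"y",r[:,1].min(),r[:,1].max())
    g=r[(r[:,0]<r[:,0].max()-40)&(r[:,0]>r[:,0].max()-80)]
    h,e=np.histogram(g[:,1],bins=np.arange(-180,185,3)); 
    if yaw==-3.8: print([(int(e[i]),int(h[i])) for i in range(len(h)) if h[i]])
E
```

```text
orange 582 z 0.0447 c=(452.2,-297.0) 68.6x30.3 ang=-5.9 plane c=(452.5,-294.5) 68.1x34.2 ang=-7.2
red 756 z 0.0944 c=(447.1,414.2) 99.2x31.6 ang=-19.3 plane c=(446.7,409.7) 99.9x36.0 ang=-18.6
yellow 1093 z 0.0946 c=(439.4,293.8) 99.4x31.1 ang=-10.7 plane c=(439.3,290.5) 99.4x34.7 ang=-11.1
green 865 z 0.0946 c=(577.9,348.6) 97.9x30.4 ang=-0.1 plane c=(577.7,345.2) 97.8x35.6 ang=0.9
rack 4438 0.04133879868054349 c=(669.7,8.2) 326.1x136.2 ang=86.1
c=(668.8,8.1) 326.1x136.6 ang=86.0
-3 slope [1.54890314e-02 7.34071397e+02] std 0.65
x [601.31791758 735.95890025] y -118.84374947307023 207.08913052447264
-3.4 slope [9.29660710e-03 7.33957884e+02] std 0.65
x [600.96742472 735.2019392 ] y -114.65459289215988 211.33953532853005
-3.8 slope [9.90004860e-02 7.27714812e+02] std 23.3
x [601.24642634 734.64439935] y -110.45984820814544 215.5796397417911
[(-105, 40), (-102, 34), (-99, 8), (-75, 7), (-72, 39), (-69, 23), (-48, 21), (-45, 39), (-42, 25), (-24, 12), (-21, 41), (-18, 10), (9, 3), (12, 44), (15, 43), (18, 44), (21, 41), (24, 33), (27, 34), (30, 43), (33, 44), (36, 22), (39, 43), (60, 22), (63, 41), (66, 3), (93, 17), (96, 40), (99, 8), (117, 11), (120, 43), (123, 35), (144, 28), (147, 39), (150, 8), (174, 10), (177, 39), (180, 36)]
-4.2 slope [-4.72042986e-03  7.33889584e+02] std 0.65
x [600.45651225 734.612221  ] y -106.25971986696497 219.80923710754868
```

```bash
python3 - <<'E'
from meas import *
c=dict(np.load("w1.npz"))
P=wcloud(c); ok=c["depth"]>0; z=P[...,2]
m=ok&(z>.037)&(z<.046)&(P[...,0]>.55)&(P[...,0]<.78)&(P[...,1]>-.2)&(P[...,1]<.22)
q=P[m][:,:2]*1000
a=np.radians(-3.9); r=q@np.array([[np.cos(a),-np.sin(a)],[np.sin(a),np.cos(a)]])
print(m.sum(),np.percentile(r,[0.2,99.8],axis=0))
xm=np.percentile(r[:,0],99.8)
g=r[(r[:,0]<xm-25)&(r[:,0]>xm-100)]
o=np.sort(g[:,1]); cl=np.split(o,np.where(np.diff(o)>4)[0]+1)
print([(len(k),k.min().round(1),k.max().round(1),k.mean().round(1)) for k in cl if len(k)>5])
# wood vs leaf: front extents per unit; back rail front edge
for y in range(-110,220,6):
    k=r[(r[:,1]>=y)&(r[:,1]<y+6),0]
    if len(k): print(y,len(k),k.min().round(1),k.max().round(1),end=' | ')
E
```

```text
4020 [[ 600.48787176 -106.48454299]
 [ 734.94795059  213.64740763]]
[(132, np.float64(-104.1), np.float64(-99.2), np.float64(-101.3)), (118, np.float64(-72.1), np.float64(-66.6), np.float64(-69.3)), (155, np.float64(-45.5), np.float64(-39.9), np.float64(-42.4)), (110, np.float64(-20.9), np.float64(-15.3), np.float64(-18.4)), (545, np.float64(12.2), np.float64(42.8), np.float64(27.6)), (115, np.float64(63.6), np.float64(67.7), np.float64(65.5)), (123, np.float64(96.4), np.float64(101.1), np.float64(98.6)), (148, np.float64(120.9), np.float64(127.1), np.float64(123.8)), (119, np.float64(147.0), np.float64(152.1), np.float64(149.4)), (135, np.float64(179.0), np.float64(185.0), np.float64(181.7)), (124, np.float64(205.5), np.float64(210.8), np.float64(207.8))]
-110 33 599.6 734.3 | -104 219 605.7 734.7 | -98 29 720.2 734.0 | -92 28 720.1 734.1 | -86 28 720.6 734.2 | -80 25 720.3 734.3 | -74 147 621.8 735.0 | -68 87 608.4 735.6 | -62 37 606.3 734.3 | -56 33 719.2 734.9 | -50 74 619.7 735.3 | -44 205 605.3 734.2 | -38 19 604.4 734.5 | -32 18 727.4 733.8 | -26 59 600.3 734.2 | -20 178 607.9 733.6 | -14 27 719.8 733.8 | -8 31 720.6 734.6 | -2 27 719.8 733.4 | 4 32 719.6 733.3 | 10 149 624.8 733.5 | 16 167 606.6 732.7 | 22 117 606.4 734.8 | 28 122 650.9 735.5 | 34 148 616.1 735.3 | 40 158 603.5 734.4 | 46 25 604.7 734.8 | 52 13 727.7 733.9 | 58 54 600.2 733.1 | 64 176 606.8 733.4 | 70 25 719.2 733.9 | 76 34 719.3 733.6 | 82 26 719.8 733.7 | 88 35 720.1 733.7 | 94 152 622.5 733.9 | 100 87 606.4 734.1 | 106 39 606.4 734.4 | 112 33 718.2 734.5 | 118 144 613.4 734.6 | 124 144 603.4 734.5 | 130 21 604.2 735.6 | 136 18 727.1 734.9 | 142 74 599.4 734.7 | 148 175 607.9 733.0 | 154 30 719.2 733.8 | 160 28 719.3 734.1 | 166 31 720.0 734.0 | 172 29 719.7 734.7 | 178 186 618.3 734.8 | 184 45 605.1 726.6 | 190 6 605.6 611.4 | 202 94 615.4 710.0 | 208 93 603.7 710.2 | 214 6 603.1 608.6 |
```

```bash
python3 go.py 452 -297 150 84
```

```text
t 1.7333 pos [559.3   1.8 350.1] F [-0.6  1.1 -0.9] open 0.999
shift [-305.5, -86.5, 200.1] rot [-0.001, -0.0, 0.036] rows 8.99967484655876 0.2919427960764819
```

```bash
python3 -m crank '[{"hand":1,"xyz":[-305,-87,200],"rotation":[0,0,0.036]},{"hand":1,"xyz":[-305,-87,200],"rotation":[0,0,0.036]},{"hand":1,"xyz":[-305,-87,200],"rotation":[0,0,0.036]},{"hand":1,"xyz":[-305,-87,200],"rotation":[0,0,0.036]},{"hand":1,"xyz":[-305,-87,200],"rotation":[0,0,0.036]},{"hand":1,"xyz":[-305,-87,200],"rotation":[0,0,0.036]},{"hand":1,"xyz":[-305,-87,200],"rotation":[0,0,0.036]},{"hand":1,"xyz":[-305,-87,200],"rotation":[0,0,0.036]},{"hand":1,"xyz":[-305,-87,200],"rotation":[0,0,0.036]},{"hand":1,"xyz":[-305,-87,200],"rotation":[0,0,0.036]},{"hand":1,"xyz":[-305,-87,200],"rotation":[0,0,0.036]},{"hand":1,"xyz":[-305,-87,200],"rotation":[0,0,0.036]}]'
python3 - <<'E'
from meas import *
c=wrist("w2"); colours(c); P=wcloud(c); ok=c["depth"]>0; z=P[...,2]
# mat and blade
m=big(mask(c,"blue")&ok&(np.abs(z)<.008)); print("mat",m.sum(),rect(P[m][:,:2]))
m=ok&(z>.03)&(z<.04)&(P[...,0]>.49)&(P[...,0]<.6)&(np.abs(P[...,1]+.3)<.05); print("blade",m.sum(),rect(P[m][:,:2]))
E
python3 go.py 452 -297 17 84
```

```text
clock: 2.73
tool_pos: [0.4523, -0.2963, 0.1507]
tool_rot: [[0.105, 0.995, 0.0], [0.995, -0.105, 0.001], [0.001, 0.0, -1.0]]
wrist_force: [0.2, -0.3, 0.5]
opening: 1.0
orange 2485 z 0.0449 c=(451.5,-298.0) 68.7x29.8 ang=-6.4 plane c=(450.7,-297.9) 68.8x29.3 ang=-6.4
mat 7234 c=(490.1,-305.4) 198.8x88.3 ang=-0.6
blade 454 c=(531.5,-306.9) 83.7x5.6 ang=-6.4
t 2.7833 pos [ 452.9 -296.2  151.1] F [ 0.9 -0.  -0.7] open 0.999
shift [-0.9, -1.0, 134.1] rot [0.001, -0.0, 0.001] rows 3.2171272836054756 0.011000271231654634
```

View pics/w2.png

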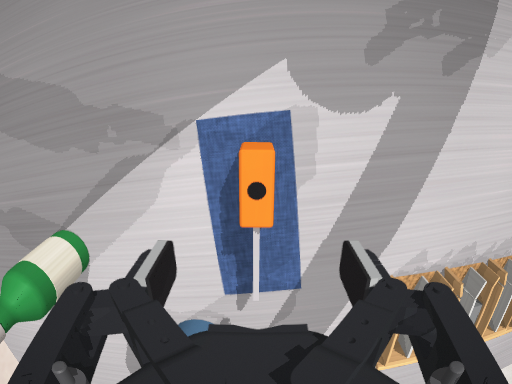

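```bash
python3 -m crank '[{"hand":1,"xyz":[-2,-1,35],"rotation":[0,0,0.007]},{"hand":1,"xyz":[-2,-1,70],"rotation":[0,0,0.007]},{"hand":1,"xyz":[-2,-1,100],"rotation":[0,0,0.007]},{"hand":1,"xyz":[-2,-1,120],"rotation":[0,0,0.007]},{"hand":1,"xyz":[-2,-1,134],"rotation":[0,0,0.007]},{"hand":1,"xyz":[-2,-1,134],"rotation":[0,0,0.007]},{"hand":-1,"xyz":[-2,-1,134],"rotation":[0,0,0.007]},{"hand":-1,"xyz":[-2,-1,134],"rotation":[0,0,0.007]},{"hand":-1,"xyz":[-2,-1,134],"rotation":[0,0,0.007]},{"hand":-1,"xyz":[-2,-1,134],"rotation":[0,0,0.007]},{"hand":-1,"xyz":[-2,-1,134],"rotation":[0,0,0.007]},{"hand":-1,"xyz":[-2,-1,134],"rotation":[0,0,0.007]},{"hand":-1,"xyz":[-2,-1,134],"rotation":[0,0,0.007]},{"hand":-1,"xyz":[-2,-1,134],"rotation":[0,0,0.007]}]' 60
python3 - <<'E'
import numpy as np
a=np.radians(-3.9);R=np.array([[np.cos(a),-np.sin(a)],[np.sin(a),np.cos(a)]]);O=np.array([670.9,-9.3])
for i,y in enumerate((126,42,-42,-126)):
    for tip in (-100,-60,0,5,10): # tip x in rack frame
        print(i+1,tip,(O+R@np.array([tip-122,y+36.5])).round(1),end='; ')
    print()
E
```

```text
clock: 3.95
tool_pos: [0.4521, -0.2997, 0.0178]
tool_rot: [[0.112, 0.994, 0.003], [0.994, -0.112, -0.001], [-0.0, 0.003, -1.0]]
wrist_force: [0.5, 1.7, 6.3]
opening: 0.342
1 -100 [460.5 167.9]; 1 -60 [500.4 165.2]; 1 0 [560.2 161.1]; 1 5 [565.2 160.8]; 1 10 [570.2 160.4]; 
2 -100 [454.8  84.1]; 2 -60 [494.7  81.4]; 2 0 [554.5  77.3]; 2 5 [559.5  77. ]; 2 10 [564.5  76.6]; 
3 -100 [4.49e+02 3.00e-01]; 3 -60 [488.9  -2.4]; 3 0 [548.8  -6.5]; 3 5 [553.8  -6.8]; 3 10 [558.8  -7.2]; 
4 -100 [443.3 -83.5]; 4 -60 [483.2 -86.2]; 4 0 [543.1 -90.3]; 4 5 [548.1 -90.6]; 4 10 [553.1 -91. ];
```

```bash
python3 go.py 460.5 168 60 86.1
```

```text
t 3.95 pos [ 452.1 -299.7   17.8] F [0.5 1.7 6.3] open 0.342
shift [465.7, -44.2, -42.6] rot [0.003, 0.0, -0.045] rows 11.264171073781606 0.35814710556028867
```

```bash
python3 -m crank '[{"hand":-1,"xyz":[0,0,-15],"rotation":[0,0,0]},{"hand":-1,"xyz":[0,0,-35],"rotation":[0,0,0]},{"hand":-1,"xyz":[15,-2,-42],"rotation":[0,0,0]},{"hand":-1,"xyz":[40,-4,-43],"rotation":[0,0,-0.045]},{"hand":-1,"xyz":[75,-8,-43],"rotation":[0,0,-0.045]},{"hand":-1,"xyz":[110,-11,-43],"rotation":[0,0,-0.045]},{"hand":-1,"xyz":[145,-14,-43],"rotation":[0,0,-0.045]},{"hand":-1,"xyz":[180,-17,-43],"rotation":[0,0,-0.045]},{"hand":-1,"xyz":[215,-20,-43],"rotation":[0,0,-0.045]},{"hand":-1,"xyz":[250,-24,-43],"rotation":[0,0,-0.045]},{"hand":-1,"xyz":[285,-27,-43],"rotation":[0,0,-0.045]},{"hand":-1,"xyz":[320,-30,-43],"rotation":[0,0,-0.045]},{"hand":-1,"xyz":[355,-34,-43],"rotation":[0,0,-0.045]},{"hand":-1,"xyz":[390,-37,-43],"rotation":[0,0,-0.045]},{"hand":-1,"xyz":[420,-40,-43],"rotation":[0,0,-0.045]},{"hand":-1,"xyz":[445,-42,-43],"rotation":[0,0,-0.045]},{"hand":-1,"xyz":[460,-44,-43],"rotation":[0,0,-0.045]},{"hand":-1,"xyz":[466,-44,-43],"rotation":[0,0,-0.045]},{"hand":-1,"xyz":[466,-44,-43],"rotation":[0,0,-0.045]},{"hand":-1,"xyz":[466,-44,-43],"rotation":[0,0,-0.045]}]'
cat > probe.py <<'E'
from meas import *
import sys
c=wrist(sys.argv[1]); P=wcloud(c); ok=c["depth"]>0; z=P[...,2]
t=c["tool_pos"]*1000; lift=(t[2]-17.8)
T=c["tool_rot"]; yaw=np.degrees(np.arctan2(T[1,0],T[0,0])); print("tool",t.round(1),"yaw",yaw.round(2))
a=np.radians(-3.9);R=np.array([[np.cos(a),-np.sin(a)],[np.sin(a),np.cos(a)]]);O=np.array([670.9,-9.3])
X=P.copy()*1000; X[...,:2]=(X[...,:2]-O)@R  # rack frame
rt=(t[:2]-O)@R; print("tool in rack",rt.round(1))
m=ok&(np.abs(X[...,2]-37-lift)<4)&(np.abs(X[...,1]-rt[1])<20)&(X[...,0]>rt[0]+42)&(X[...,0]<rt[0]+135)
if m.sum()>10: print("blade(rack)",m.sum(),rect(X[m][:,:2]/1000),"tip x",np.percentile(X[m][:,0],99),"z",np.median(X[m][:,2]))
m=ok&(np.abs(X[...,2]-45-lift)<4)&mask(c,"orange"); print("handle(rack)",m.sum(),rect(X[m][:,:2]/1000),"z",np.median(X[m][:,2]))
# walls near
m=ok&(np.abs(X[...,2]-41)<4.5)&(X[...,0]>-45)&(X[...,0]<30); o=np.sort(X[m][:,1])
print("walls",[(len(k),k.mean().round(1)) for k in np.split(o,np.where(np.diff(o)>4)[0]+1) if len(k)>15])
E
python3 probe.py w3
```

```text
clock: 5.62
tool_pos: [0.459, 0.1682, 0.0591]
tool_rot: [[0.067, 0.998, -0.001], [0.998, -0.067, -0.001], [-0.001, -0.001, -1.0]]
wrist_force: [-0.2, -0.6, -1.5]
opening: 0.345
tool [459.  168.2  59.1] yaw 86.14
tool in rack [-223.5  162.7]
handle(rack) 7394 c=(-227.8,162.0) 62.5x29.6 ang=-0.0 z 86.22924599262282
walls [(150, np.float64(-136.9)), (105, np.float64(-104.4)), (93, np.float64(-77.8))]
```

View pics/w3.png

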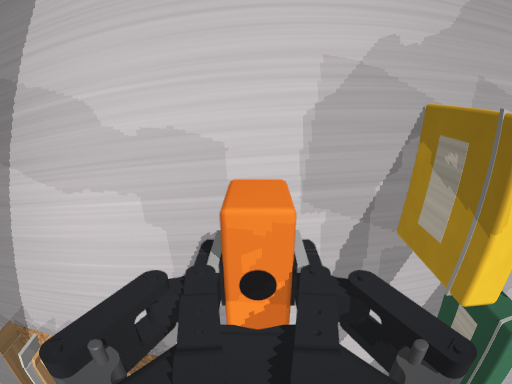

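```bash
python3 -m crank '[{"hand":-1,"xyz":[0,0,12],"rotation":[0,0,0]},{"hand":-1,"xyz":[0,0,28],"rotation":[0,0,0]},{"hand":-1,"xyz":[0,0,37],"rotation":[0,0,0]},{"hand":-1,"xyz":[0,0,37],"rotation":[0,0,0]},{"hand":-1,"xyz":[0,14,37],"rotation":[0,0,0]},{"hand":-1,"xyz":[0,28,37],"rotation":[0,0,0]},{"hand":-1,"xyz":[0,42,37],"rotation":[0,0,0]},{"hand":-1,"xyz":[0,54,37],"rotation":[0,0,0]},{"hand":-1,"xyz":[0,66,37],"rotation":[0,0,0]},{"hand":-1,"xyz":[0,77,37],"rotation":[0,0,0]},{"hand":-1,"xyz":[0,77,37],"rotation":[0,0,0]}]' && python3 -m crank '[{"hand":-1,"xyz":[0,4,0],"rotation":[0,0,0]},{"hand":-1,"xyz":[0,8,0],"rotation":[0,0,0]},{"hand":-1,"xyz":[0,12,0],"rotation":[0,0,0]},{"hand":-1,"xyz":[0,12,0],"rotation":[0,0,0]}]'
```

```text
clock: 6.58
tool_pos: [0.5397, 0.163, 0.0231]
tool_rot: [[0.07, 0.998, 0.004], [0.998, -0.07, 0.001], [0.001, 0.004, -1.0]]
wrist_force: [0.5, -0.3, -1.7]
opening: 0.344
clock: 6.92
tool_pos: [0.5492, 0.1626, 0.0225]
tool_rot: [[0.068, 0.998, 0.001], [0.998, -0.068, 0.0], [0.0, 0.001, -1.0]]
wrist_force: [-0.1, -0.9, -1.2]
opening: 0.344
```

```bash
python3 -m crank '[{"hand":-1,"xyz":[0,6,0],"rotation":[0,0,0]},{"hand":-1,"xyz":[0,12,0],"rotation":[0,0,0]},{"hand":-1,"xyz":[0,18,0],"rotation":[0,0,0]},{"hand":-1,"xyz":[0,18,0],"rotation":[0,0,0]},{"hand":-1,"xyz":[0,18,0],"rotation":[0,0,0]},{"hand":-1,"xyz":[0,18,0],"rotation":[0,0,0]}]'
python3 - <<'E'
from h import *
c=capture("top"); a=c["frame"][130:240,150:310,::-1]
cv2.imwrite("pics/p1.png",cv2.resize(a,None,fx=4,fy=4,interpolation=cv2.INTER_CUBIC))
s=capture("scene"); b=s["frame"][120:270,230:390,::-1]
cv2.imwrite("pics/p1s.png",cv2.resize(b,None,fx=4,fy=4,interpolation=cv2.INTER_CUBIC))
E
```

```text
clock: 7.42
tool_pos: [0.5662, 0.1614, 0.0221]
tool_rot: [[0.068, 0.998, -0.001], [0.998, -0.068, -0.0], [-0.0, -0.001, -1.0]]
wrist_force: [-0.6, 0.6, -1.3]
opening: 0.344
```

View pics/p1s.png

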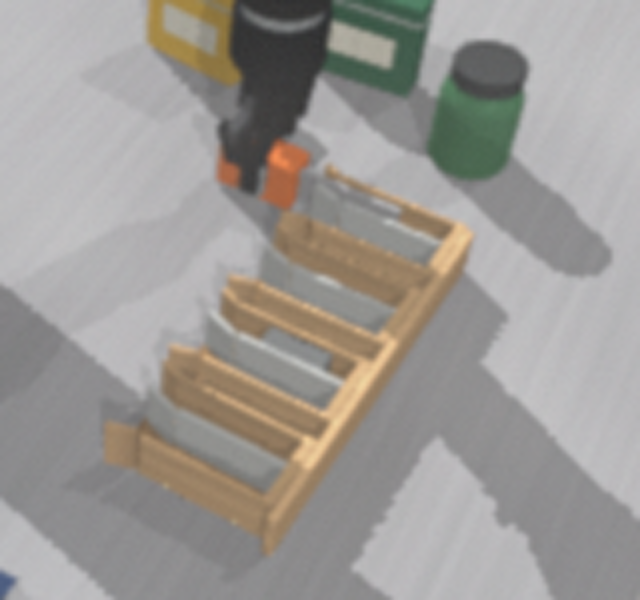

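```bash
python3 -m crank '[{"hand":-1,"xyz":[0,3,0],"rotation":[0,0,0]},{"hand":-1,"xyz":[0,3,0],"rotation":[0,0,0]},{"hand":-1,"xyz":[0,3,0],"rotation":[0,0,0]},{"hand":-1,"xyz":[0,-10,0],"rotation":[0,0,0]},{"hand":-1,"xyz":[0,-35,0],"rotation":[0,0,0]},{"hand":-1,"xyz":[0,-65,0],"rotation":[0,0,0]},{"hand":-1,"xyz":[0,-90,0],"rotation":[0,0,0]},{"hand":-1,"xyz":[-5,-101,0],"rotation":[0,0,0]},{"hand":-1,"xyz":[-30,-101,0],"rotation":[0,0,0]},{"hand":-1,"xyz":[-60,-101,0],"rotation":[0,0,0]},{"hand":-1,"xyz":[-80,-101,0],"rotation":[0,0,0]},{"hand":-1,"xyz":[-85,-101,0],"rotation":[0,0,0]},{"hand":-1,"xyz":[-85,-101,0],"rotation":[0,0,0]},{"hand":-1,"xyz":[-85,-101,0],"rotation":[0,0,0]},{"hand":-1,"xyz":[-85,-88,0],"rotation":[0,0,0]},{"hand":-1,"xyz":[-85,-74,0],"rotation":[0,0,0]},{"hand":-1,"xyz":[-85,-60,0],"rotation":[0,0,0]},{"hand":-1,"xyz":[-85,-46,0],"rotation":[0,0,0]},{"hand":-1,"xyz":[-85,-31,0],"rotation":[0,0,0]},{"hand":-1,"xyz":[-85,-31,0],"rotation":[0,0,0]}]' && python3 -m crank '[{"hand":-1,"xyz":[0,4,0],"rotation":[0,0,0]},{"hand":-1,"xyz":[0,8,0],"rotation":[0,0,0]},{"hand":-1,"xyz":[0,12,0],"rotation":[0,0,0]},{"hand":-1,"xyz":[0,12,0],"rotation":[0,0,0]}]'; python3 probe.py w4
```

```text
clock: 9.18
tool_pos: [0.5345, 0.0803, 0.0228]
tool_rot: [[0.067, 0.998, 0.006], [0.998, -0.067, 0.001], [0.001, 0.006, -1.0]]
wrist_force: [1.0, 0.4, -1.2]
opening: 0.343
clock: 9.52
tool_pos: [0.5423, 0.0782, 0.0224]
tool_rot: [[0.067, 0.998, 0.001], [0.998, -0.067, 0.0], [0.0, 0.001, -1.0]]
wrist_force: [-0.2, -0.0, -1.0]
opening: 0.345
tool [542.3  78.2  22.4] yaw 86.14
tool in rack [-134.3   78.5]
handle(rack) 7346 c=(-138.6,77.8) 62.3x29.7 ang=-0.2 z 49.504202042423934
walls [(322, np.float64(-136.9)), (264, np.float64(-104.5)), (395, np.float64(280.0))]
```

```bash
python3 -m crank '[{"hand":-1,"xyz":[0,6,0],"rotation":[0,0,0]},{"hand":-1,"xyz":[0,12,0],"rotation":[0,0,0]},{"hand":-1,"xyz":[0,18,0],"rotation":[0,0,0]},{"hand":-1,"xyz":[0,21,0],"rotation":[0,0,0]},{"hand":-1,"xyz":[0,21,0],"rotation":[0,0,0]},{"hand":-1,"xyz":[0,21,0],"rotation":[0,0,0]},{"hand":-1,"xyz":[0,21,0],"rotation":[0,0,0]}]' && python3 probe.py w5
```

```text
clock: 10.15
tool_pos: [0.5624, 0.0764, 0.0221]
tool_rot: [[0.068, 0.998, -0.001], [0.998, -0.068, -0.0], [-0.0, -0.001, -1.0]]
wrist_force: [-0.4, 0.1, -0.8]
opening: 0.344
tool [562.4  76.4  22.1] yaw 86.11
tool in rack [-114.1   78.1]
handle(rack) 7360 c=(-118.5,77.4) 62.4x29.5 ang=0.0 z 49.29363593162968
walls [(297, np.float64(-136.7)), (404, np.float64(-104.4)), (74, np.float64(-78.1)), (61, np.float64(5.7)), (38, np.float64(146.0)), (445, np.float64(273.5))]
```

```bash
python3 -m crank '[{"hand":-1,"xyz":[0,-15,0],"rotation":[0,0,0]},{"hand":-1,"xyz":[0,-40,0],"rotation":[0,0,0]},{"hand":-1,"xyz":[0,-70,0],"rotation":[0,0,0]},{"hand":-1,"xyz":[0,-95,0],"rotation":[0,0,0]},{"hand":-1,"xyz":[-5,-103,0],"rotation":[0,0,0]},{"hand":-1,"xyz":[-30,-103,0],"rotation":[0,0,0]},{"hand":-1,"xyz":[-60,-103,0],"rotation":[0,0,0]},{"hand":-1,"xyz":[-80,-103,0],"rotation":[0,0,0]},{"hand":-1,"xyz":[-84,-103,0],"rotation":[0,0,0]},{"hand":-1,"xyz":[-84,-103,0],"rotation":[0,0,0]},{"hand":-1,"xyz":[-84,-103,0],"rotation":[0,0,0]},{"hand":-1,"xyz":[-84,-90,0],"rotation":[0,0,0]},{"hand":-1,"xyz":[-84,-76,0],"rotation":[0,0,0]},{"hand":-1,"xyz":[-84,-62,0],"rotation":[0,0,0]},{"hand":-1,"xyz":[-84,-48,0],"rotation":[0,0,0]},{"hand":-1,"xyz":[-84,-34,0],"rotation":[0,0,0]},{"hand":-1,"xyz":[-84,-32,0],"rotation":[0,0,0]},{"hand":-1,"xyz":[-84,-32,0],"rotation":[0,0,0]}]' && python3 -m crank '[{"hand":-1,"xyz":[0,3,0],"rotation":[0,0,0]},{"hand":-1,"xyz":[0,6,0],"rotation":[0,0,0]},{"hand":-1,"xyz":[0,9,0],"rotation":[0,0,0]},{"hand":-1,"xyz":[0,9,0],"rotation":[0,0,0]}]'; python3 probe.py w6
```

```text
clock: 11.7
tool_pos: [0.5261, -0.0041, 0.0222]
tool_rot: [[0.066, 0.998, 0.001], [0.998, -0.066, 0.0], [0.0, 0.001, -1.0]]
wrist_force: [-1.1, -0.6, -1.7]
opening: 0.344
clock: 12.03
tool_pos: [0.5323, -0.0053, 0.0219]
tool_rot: [[0.067, 0.998, -0.003], [0.998, -0.067, 0.001], [0.001, -0.003, -1.0]]
wrist_force: [-5.2, 2.0, -1.0]
opening: 0.345
tool [532.3  -5.3  21.9] yaw 86.15
tool in rack [-138.5   -5.4]
handle(rack) 7393 c=(-142.7,-6.2) 62.3x29.7 ang=-0.0 z 49.04595684961155
walls [(262, np.float64(170.5))]
```

```bash
python3 -m crank '[{"hand":-1,"xyz":[0,2,0],"rotation":[0,0,0]},{"hand":-1,"xyz":[0,4,0],"rotation":[0,0,0]},{"hand":-1,"xyz":[0,4,0],"rotation":[0,0,0]},{"hand":-1,"xyz":[0,4,0],"rotation":[0,0,0]},{"hand":-1,"xyz":[0,4,0],"rotation":[0,0,0]}]'; python3 probe.py w7
```

```text
clock: 12.5
tool_pos: [0.5353, -0.0055, 0.0218]
tool_rot: [[0.067, 0.998, -0.005], [0.998, -0.067, 0.001], [0.001, -0.005, -1.0]]
wrist_force: [-6.1, 2.8, 1.1]
opening: 0.345
tool [535.3  -5.5  21.8] yaw 86.15
tool in rack [-135.5   -5.5]
handle(rack) 7411 c=(-139.9,-6.2) 61.9x29.6 ang=-0.1 z 49.00909959254711
walls [(279, np.float64(170.6))]
```

```bash
python3 -m crank '[{"hand":-1,"xyz":[0,3,0],"rotation":[0,0,0]},{"hand":-1,"xyz":[0,3,0],"rotation":[0,0,0]},{"hand":-1,"xyz":[0,3,0],"rotation":[0,0,0]}]' && python3 -m crank '[{"hand":-1,"xyz":[0,-15,0],"rotation":[0,0,0]},{"hand":-1,"xyz":[0,-40,0],"rotation":[0,0,0]},{"hand":-1,"xyz":[0,-70,0],"rotation":[0,0,0]},{"hand":-1,"xyz":[-5,-85,0],"rotation":[0,0,0]},{"hand":-1,"xyz":[-30,-85,0],"rotation":[0,0,0]},{"hand":-1,"xyz":[-60,-85,0],"rotation":[0,0,0]},{"hand":-1,"xyz":[-80,-85,0],"rotation":[0,0,0]},{"hand":-1,"xyz":[-84,-85,0],"rotation":[0,0,0]},{"hand":-1,"xyz":[-84,-85,0],"rotation":[0,0,0]},{"hand":-1,"xyz":[-84,-85,0],"rotation":[0,0,0]},{"hand":-1,"xyz":[-84,-71,0],"rotation":[0,0,0]},{"hand":-1,"xyz":[-84,-57,0],"rotation":[0,0,0]},{"hand":-1,"xyz":[-84,-43,0],"rotation":[0,0,0]},{"hand":-1,"xyz":[-84,-29,0],"rotation":[0,0,0]},{"hand":-1,"xyz":[-84,-14,0],"rotation":[0,0,0]},{"hand":-1,"xyz":[-84,-14,0],"rotation":[0,0,0]}]' && python3 -m crank '[{"hand":-1,"xyz":[0,4,0],"rotation":[0,0,0]},{"hand":-1,"xyz":[0,8,0],"rotation":[0,0,0]},{"hand":-1,"xyz":[0,12,0],"rotation":[0,0,0]},{"hand":-1,"xyz":[0,12,0],"rotation":[0,0,0]}]'; python3 probe.py w8
```

```text
clock: 12.8
tool_pos: [0.5374, -0.0057, 0.0217]
tool_rot: [[0.067, 0.998, -0.006], [0.998, -0.067, 0.001], [0.001, -0.006, -1.0]]
wrist_force: [-8.2, 2.6, 2.8]
opening: 0.346
clock: 14.13
tool_pos: [0.5259, -0.0883, 0.0228]
tool_rot: [[0.066, 0.998, 0.005], [0.998, -0.066, -0.0], [-0.0, 0.005, -1.0]]
wrist_force: [1.9, -0.7, -1.5]
opening: 0.345
clock: 14.47
tool_pos: [0.5338, -0.0898, 0.0224]
tool_rot: [[0.067, 0.998, 0.001], [0.998, -0.067, -0.0], [-0.0, 0.001, -1.0]]
wrist_force: [0.2, -0.3, -1.9]
opening: 0.35
tool [533.8 -89.8  22.4] yaw 86.13
tool in rack [-131.3  -89.6]
handle(rack) 7420 c=(-135.8,-90.4) 62.4x29.9 ang=-0.4 z 49.501627128675636
walls [(42, np.float64(-349.1)), (48, np.float64(-321.6)), (316, np.float64(86.6)), (332, np.float64(111.9)), (132, np.float64(144.9))]
```

```bash
python3 -m crank '[{"hand":-1,"xyz":[0,6,0],"rotation":[0,0,0]},{"hand":-1,"xyz":[0,12,0],"rotation":[0,0,0]},{"hand":-1,"xyz":[0,18,0],"rotation":[0,0,0]},{"hand":-1,"xyz":[0,18,0],"rotation":[0,0,0]},{"hand":-1,"xyz":[0,18,0],"rotation":[0,0,0]},{"hand":-1,"xyz":[0,18,0],"rotation":[0,0,0]},{"hand":-1,"xyz":[0,18,0],"rotation":[0,0,0]}]' && python3 probe.py w9
```

```text
clock: 15.1
tool_pos: [0.5509, -0.0911, 0.0221]
tool_rot: [[0.068, 0.998, -0.001], [0.998, -0.068, 0.0], [0.0, -0.001, -1.0]]
wrist_force: [-0.1, 0.0, -1.4]
opening: 0.344
tool [550.9 -91.1  22.1] yaw 86.11
tool in rack [-114.2  -89.8]
handle(rack) 7438 c=(-118.3,-90.6) 62.7x30.1 ang=0.1 z 49.27941749455967
walls [(36, np.float64(-21.7)), (42, np.float64(61.9)), (464, np.float64(86.6)), (365, np.float64(111.8)), (68, np.float64(144.8))]
```

```bash
python3 -m crank '[{"hand":-1,"xyz":[0,-15,0],"rotation":[0,0,0]},{"hand":-1,"xyz":[0,-40,0],"rotation":[0,0,0]},{"hand":-1,"xyz":[0,-70,0],"rotation":[0,0,0]},{"hand":-1,"xyz":[0,-95,-5],"rotation":[0,0,0]},{"hand":-1,"xyz":[0,-105,-20],"rotation":[0,0,0]},{"hand":-1,"xyz":[0,-105,-25],"rotation":[0,0,0]},{"hand":-1,"xyz":[0,-105,-25],"rotation":[0,0,0]}]'; python3 go.py 449 -305 30 89.4
```

```text
clock: 15.73
tool_pos: [0.4476, -0.0843, 0.0487]
tool_rot: [[0.068, 0.998, 0.003], [0.998, -0.068, -0.001], [-0.0, 0.004, -1.0]]
wrist_force: [1.0, -0.4, -1.2]
opening: 0.35
t 15.7333 pos [447.6 -84.3  48.7] F [ 1.  -0.4 -1.2] open 0.35
shift [-220.1, 16.3, 18.8] rot [0.004, 0.0, -0.058] rows 5.312377553354909 0.4610268637104148
```

```bash
python3 -m crank '[{"hand":-1,"xyz":[-15,1,0],"rotation":[0,0,0]},{"hand":-1,"xyz":[-45,4,0],"rotation":[0,0,-0.02]},{"hand":-1,"xyz":[-75,6,0],"rotation":[0,0,-0.04]},{"hand":-1,"xyz":[-105,8,0],"rotation":[0,0,-0.058]},{"hand":-1,"xyz":[-135,11,0],"rotation":[0,0,-0.058]},{"hand":-1,"xyz":[-165,13,0],"rotation":[0,0,-0.058]},{"hand":-1,"xyz":[-195,15,0],"rotation":[0,0,-0.058]},{"hand":-1,"xyz":[-212,16,0],"rotation":[0,0,-0.058]},{"hand":-1,"xyz":[-220,16,0],"rotation":[0,0,-0.058]},{"hand":-1,"xyz":[-220,16,8],"rotation":[0,0,-0.058]},{"hand":-1,"xyz":[-220,16,16],"rotation":[0,0,-0.058]},{"hand":-1,"xyz":[-220,16,24],"rotation":[0,0,-0.058]},{"hand":-1,"xyz":[-220,16,28],"rotation":[0,0,-0.058]},{"hand":-1,"xyz":[-220,16,28],"rotation":[0,0,-0.058]}]'; python3 go.py 449 -305 17.8 89.4;  python3 - <<'E'
from meas import *
c=wrist("w10"); colours(c); P=wcloud(c); ok=c["depth"]>0; z=P[...,2]
m=big(mask(c,"blue")&ok&(np.abs(z)<.008)); print("mat",m.sum(),rect(P[m][:,:2]))
E
```

```text
clock: 16.9
tool_pos: [0.447, -0.3028, 0.0184]
tool_rot: [[0.008, 1.0, -0.002], [1.0, -0.008, 0.002], [0.002, -0.002, -1.0]]
wrist_force: [-0.3, 0.2, -1.9]
opening: 0.342
t 16.9 pos [ 447.  -302.8   18.4] F [-0.3  0.2 -1.9] open 0.342
shift [-2.2, 2.1, 0.5] rot [-0.002, -0.002, 0.002] rows 0.0737521639478153 0.0273000010727861
orange 7720 z 0.0455 c=(442.3,-303.5) 62.2x29.6 ang=-0.3 plane c=(441.3,-303.6) 64.4x29.1 ang=-0.5
mat 1139 c=(410.7,-276.8) 36.5x30.3 ang=-35.4
```

```bash
python3 -m crank '[{"hand":-1,"xyz":[-2,2,0.6],"rotation":[0,0,0]},{"hand":-1,"xyz":[-2,2,0.6],"rotation":[0,0,0]},{"hand":1,"xyz":[-2,2,0],"rotation":[0,0,0]},{"hand":1,"xyz":[-2,2,0],"rotation":[0,0,0]},{"hand":1,"xyz":[-2,2,0],"rotation":[0,0,0]},{"hand":1,"xyz":[-2,2,0],"rotation":[0,0,0]},{"hand":1,"xyz":[-2,2,0],"rotation":[0,0,0]},{"hand":1,"xyz":[-2,2,-20],"rotation":[0,0,0]},{"hand":1,"xyz":[-2,2,-50],"rotation":[0,0,0]},{"hand":1,"xyz":[-2,2,-90],"rotation":[0,0,0]},{"hand":1,"xyz":[-2,2,-130],"rotation":[0,0,0]},{"hand":1,"xyz":[-2,2,-160],"rotation":[0,0,0]},{"hand":1,"xyz":[-2,2,-170],"rotation":[0,0,0]},{"hand":1,"xyz":[-2,2,-170],"rotation":[0,0,0]}]'; cat > chk.py <<'E'
import sys
from meas import *
c=wrist(sys.argv[1]); colours(c); P=wcloud(c); ok=c["depth"]>0; z=P[...,2]
m=mask(c,"blue")&ok&(np.abs(z)<.008)&(np.abs(P[...,0]-.49)<.15)&(np.abs(P[...,1]+.3)<.1)
if m.sum()>50: m=big(m); print("mat",m.sum(),rect(P[m][:,:2]))
E
python3 chk.py w11; python3 go.py 500 300 300 79
```

```text
clock: 18.12
tool_pos: [0.4515, -0.308, 0.1928]
tool_rot: [[0.01, 1.0, 0.006], [1.0, -0.01, -0.004], [-0.004, 0.006, -1.0]]
wrist_force: [-0.7, -0.5, -0.6]
opening: 1.0
orange 1903 z 0.0449 c=(449.4,-307.1) 69.7x29.4 ang=-1.3 plane c=(448.7,-307.1) 69.8x29.1 ang=-1.2
mat 6780 c=(490.3,-305.4) 198.2x88.7 ang=-0.2
t 18.1667 pos [ 450.3 -307.2  190.4] F [-0.6  0.1 -1.1] open 0.998
shift [607.4, 44.0, -110.6] rot [0.003, 0.001, 0.182] rows 14.843449683900314 1.4577687348022095
```

```bash
python3 go.py 439.5 294 200 79.3 | tail -1
```

```text
shift [601.0, -16.7, -10.7] rot [0.003, 0.001, 0.177] rows 14.420368990267166 1.41587533907016
```

```bash
python3 -m crank '[{"hand":1,"xyz":[300,-8,-10],"rotation":[0,0,0.09]},{"hand":1,"xyz":[300,-8,-10],"rotation":[0,0,0.09]},{"hand":1,"xyz":[300,-8,-10],"rotation":[0,0,0.09]},{"hand":1,"xyz":[300,-8,-10],"rotation":[0,0,0.09]},{"hand":1,"xyz":[300,-8,-10],"rotation":[0,0,0.09]},{"hand":1,"xyz":[300,-8,-10],"rotation":[0,0,0.09]},{"hand":1,"xyz":[601,-17,-11],"rotation":[0,0,0.177]},{"hand":1,"xyz":[601,-17,-11],"rotation":[0,0,0.177]},{"hand":1,"xyz":[601,-17,-11],"rotation":[0,0,0.177]},{"hand":1,"xyz":[601,-17,-11],"rotation":[0,0,0.177]},{"hand":1,"xyz":[601,-17,-11],"rotation":[0,0,0.177]},{"hand":1,"xyz":[601,-17,-11],"rotation":[0,0,0.177]},{"hand":1,"xyz":[601,-17,-11],"rotation":[0,0,0.177]},{"hand":1,"xyz":[601,-17,-11],"rotation":[0,0,0.177]},{"hand":1,"xyz":[601,-17,-11],"rotation":[0,0,0.177]},{"hand":1,"xyz":[601,-17,-11],"rotation":[0,0,0.177]},{"hand":1,"xyz":[601,-17,-11],"rotation":[0,0,0.177]},{"hand":1,"xyz":[601,-17,-11],"rotation":[0,0,0.177]}]'; python3 chk.py w12; python3 go.py 439.5 294 60 79.3
```

```text
clock: 19.67
tool_pos: [0.4373, 0.2931, 0.1983]
tool_rot: [[0.186, 0.983, -0.003], [0.983, -0.186, -0.003], [-0.003, -0.003, -1.0]]
wrist_force: [-0.0, -0.3, 0.1]
opening: 0.997
red 3339 z 0.0948 c=(445.6,415.1) 98.8x30.3 ang=-18.4 plane c=(444.7,413.1) 98.2x32.6 ang=-18.9
yellow 3965 z 0.095 c=(438.4,295.2) 99.3x29.6 ang=-11.5 plane c=(437.6,295.3) 98.9x29.2 ang=-11.5
green 1385 z 0.0949 c=(572.6,349.6) 90.7x28.8 ang=0.2 plane c=(569.7,349.2) 92.4x29.0 ang=-0.0
t 19.7167 pos [437.6 292.9 198.9] F [1.  0.1 0.6] open 1.003
shift [1.9, 1.9, 138.8] rot [-0.002, 0.003, -0.001] rows 3.33023876809602 0.02953834522940502
```

View pics/w12.png

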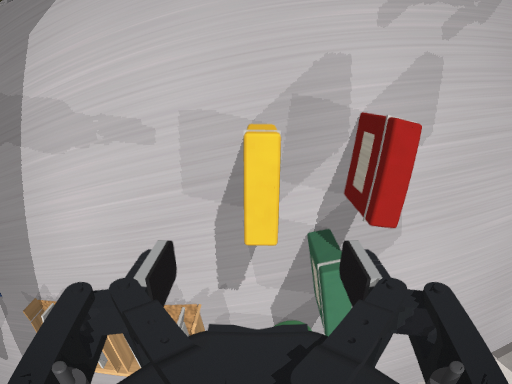

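```bash
python3 -m crank '[{"hand":1,"xyz":[2.4,0.4,35],"rotation":[0,0,0.014]},{"hand":1,"xyz":[2.4,0.4,70],"rotation":[0,0,0.014]},{"hand":1,"xyz":[2.4,0.4,105],"rotation":[0,0,0.014]},{"hand":1,"xyz":[2.4,0.4,128],"rotation":[0,0,0.014]},{"hand":1,"xyz":[2.4,0.4,139],"rotation":[0,0,0.014]},{"hand":1,"xyz":[2.4,0.4,139],"rotation":[0,0,0.014]},{"hand":-1,"xyz":[2.4,0.4,139],"rotation":[0,0,0.014]},{"hand":-1,"xyz":[2.4,0.4,139],"rotation":[0,0,0.014]},{"hand":-1,"xyz":[2.4,0.4,139],"rotation":[0,0,0.014]},{"hand":-1,"xyz":[2.4,0.4,139],"rotation":[0,0,0.014]},{"hand":-1,"xyz":[2.4,0.4,139],"rotation":[0,0,0.014]},{"hand":-1,"xyz":[2.4,0.4,139],"rotation":[0,0,0.014]},{"hand":-1,"xyz":[2.4,0.4,139],"rotation":[0,0,0.014]},{"hand":-1,"xyz":[2.4,0.4,139],"rotation":[0,0,0.014]}]' 80; cat > rk.py <<'E'
# rk.py i x y z yaw_off: shift to TCP at rack-frame bay i (x,y mm), z, yaw = rack yaw + 90
import sys,subprocess,numpy as np
i=int(sys.argv[1]); x,y,z=map(float,sys.argv[2:5])
a=np.radians(-3.9);R=np.array([[np.cos(a),-np.sin(a)],[np.sin(a),np.cos(a)]]);O=np.array([670.9,-9.3])
p=O+R@np.array([x,y+(126,42,-42,-126)[i-1]]); print("target",p.round(1))
print(subprocess.check_output(["python3","go.py",str(p[0]),str(p[1]),str(z),"86.1"],text=True))
E
python3 rk.py 1 -140 8 80
```

```text
clock: 20.88
tool_pos: [0.4402, 0.2972, 0.0625]
tool_rot: [[0.2, 0.98, 0.002], [0.98, -0.2, 0.001], [0.001, 0.002, -1.0]]
wrist_force: [0.1, -1.9, 7.5]
opening: 0.339
target [540.3 133.9]
t 20.8833 pos [440.2 297.2  62.5] F [ 0.1 -1.9  7.5] open 0.339
shift [-140.0, 130.7, -17.4] rot [0.002, -0.001, -0.133] rows 4.611989920414608 1.0628820449802323
```

```bash
python3 -m crank '[{"hand":-1,"xyz":[0,0,-8],"rotation":[0,0,0]},{"hand":-1,"xyz":[0,0,-17],"rotation":[0,0,0]},{"hand":-1,"xyz":[-15,13,-20],"rotation":[0,0,-0.03]},{"hand":-1,"xyz":[-35,33,-20],"rotation":[0,0,-0.06]},{"hand":-1,"xyz":[-60,56,-20],"rotation":[0,0,-0.1]},{"hand":-1,"xyz":[-85,80,-20],"rotation":[0,0,-0.133]},{"hand":-1,"xyz":[-110,103,-20],"rotation":[0,0,-0.133]},{"hand":-1,"xyz":[-130,121,-20],"rotation":[0,0,-0.133]},{"hand":-1,"xyz":[-140,131,-20],"rotation":[0,0,-0.133]},{"hand":-1,"xyz":[-140,131,-20],"rotation":[0,0,-0.133]},{"hand":-1,"xyz":[-140,131,-20],"rotation":[0,0,-0.133]},{"hand":-1,"xyz":[-140,131,-20],"rotation":[0,0,-0.133]}]'; cat > tin.py <<'E'
# tin.py shot colour : where the held tin is in the rack frame (top face), from wrist and scene cameras
import sys
from meas import *
c=wrist(sys.argv[1]); k=sys.argv[2]
a=np.radians(-3.9);R=np.array([[np.cos(a),-np.sin(a)],[np.sin(a),np.cos(a)]]);O=np.array([670.9,-9.3])
t=c["tool_pos"]*1000; print("tool rack",((t[:2]-O)@R).round(1),"z",t[2].round(1),"yaw",np.degrees(np.arctan2(c["tool_rot"][1,0],c["tool_rot"][0,0])).round(2),"F",read_state()["wrist_force"].round(1),"open",round(read_state()["opening"],3))
s=dict(capture("scene")); u=dict(capture("top")); s["n"],u["n"],c["n"]="scene","top","wrist"
for d,P in ((c,wcloud(c)),(s,cloud(s)),(u,cloud(u))):
    X=P*1000; X[...,:2]=(X[...,:2]-O)@R; m=mask(d,k)&(d["depth"]>0)&(X[...,2]>80)&(X[...,2]<140)&(P[...,0]>.2)&(P[...,0]<.9)
    if m.sum()<30: continue
    m=big(m); z=np.percentile(X[m][:,2],80); m&=X[...,2]>z-5
    p=X[m]; A=np.c_[p[:,:2],np.ones(len(p))]; f=np.linalg.lstsq(A,p[:,2],rcond=None)[0]
    print(d["n"],m.sum(),"z",np.median(p[:,2]).round(1),rect(p[:,:2]/1000),"x",np.percentile(p[:,0],[1,99]).round(1),"slope",f[:2].round(3))
E
python3 tin.py w13 yellow; python3 rk.py 1 -140 8 66.5
```

```text
clock: 21.88
tool_pos: [0.539, 0.1343, 0.0813]
tool_rot: [[0.067, 0.998, -0.001], [0.998, -0.067, 0.001], [0.001, -0.001, -1.0]]
wrist_force: [0.1, -0.1, -1.5]
opening: 0.336
tool rack [-141.4  134.3] z 81.3 yaw 86.16 F [-0.1 -0.2 -1.3] open 0.347
wrist 11780 z 113.8 c=(-155.9,133.3) 72.9x30.2 ang=0.5 x [-191.9 -122.5] slope [ 0.003 -0.008]
scene 56 z 113.6 c=(-115.5,128.6) 42.3x23.9 ang=-10.0 x [-134.2  -94.2] slope [-0.003 -0.031]
top 26 z 113.5 c=(-178.3,125.8) 26.0x11.6 ang=5.9 x [-190.3 -165.1] slope [-0.078  0.095]
target [540.3 133.9]
t 22.0333 pos [539.  134.6  81.3] F [-0.3  0.2 -1.6] open 0.346
shift [-0.6, 1.4, 14.8] rot [-0.001, -0.0, 0.002] rows 0.3567871863441917 0.01791648871051
```

```bash
python3 -m crank '[{"hand":-1,"xyz":[0,0,8],"rotation":[0,0,0]},{"hand":-1,"xyz":[0,0,15],"rotation":[0,0,0]},{"hand":-1,"xyz":[0,12,15],"rotation":[0,0,0]},{"hand":-1,"xyz":[0,24,15],"rotation":[0,0,0]},{"hand":-1,"xyz":[0,34,15],"rotation":[0,0,0]},{"hand":-1,"xyz":[0,42,15],"rotation":[0,0,0]},{"hand":-1,"xyz":[0,50,15],"rotation":[0,0,0]},{"hand":-1,"xyz":[0,58,15],"rotation":[0,0,0]},{"hand":-1,"xyz":[0,66,15],"rotation":[0,0,0]},{"hand":-1,"xyz":[0,74,15],"rotation":[0,0,0]},{"hand":-1,"xyz":[0,74,15],"rotation":[0,0,0]}]'; python3 tin.py w14 yellow; python3 rk.py 1 0 8 66.5
```

```text
clock: 22.95
tool_pos: [0.6142, 0.1275, 0.0654]
tool_rot: [[0.068, 0.998, -0.001], [0.998, -0.068, -0.002], [-0.002, -0.001, -1.0]]
wrist_force: [-0.7, -3.9, -4.7]
opening: 0.341
tool rack [-65.9 132.7] z 65.4 yaw 86.07 F [-0.8 -3.7 -5.1] open 0.342
wrist 11820 z 97.9 c=(-80.8,132.0) 72.2x30.2 ang=0.1 x [-116.3  -47.1] slope [ 0.004 -0.012]
scene 79 z 97.9 c=(-37.5,127.5) 39.2x26.0 ang=-2.2 x [-57.  -18.2] slope [0.007 0.032]
target [680.  124.4]
t 23.1 pos [614.1 127.7  65.9] F [ 0.4 -4.2 -3.4] open 0.344
shift [1.3, 66.0, -0.6] rot [0.001, 0.002, -0.0] rows 1.5819997855591008 0.01564814490263758
```

```bash
python3 -m crank '[{"hand":-1,"xyz":[1.5,8,-1],"rotation":[0,0,0]},{"hand":-1,"xyz":[1.5,16,-1],"rotation":[0,0,0]},{"hand":-1,"xyz":[1.5,24,-1],"rotation":[0,0,0]},{"hand":-1,"xyz":[1.5,32,-1],"rotation":[0,0,0]},{"hand":-1,"xyz":[1.5,40,-1],"rotation":[0,0,0]},{"hand":-1,"xyz":[1.5,48,-1],"rotation":[0,0,0]},{"hand":-1,"xyz":[1.5,55,-1],"rotation":[0,0,0]},{"hand":-1,"xyz":[1.5,60,-1],"rotation":[0,0,0]},{"hand":-1,"xyz":[1.5,60,-1],"rotation":[0,0,0]}]'; python3 tin.py w15 yellow; python3 rk.py 1 0 8 66.5
```

```text
clock: 23.85
tool_pos: [0.6743, 0.1249, 0.0674]
tool_rot: [[0.068, 0.998, 0.001], [0.998, -0.068, -0.002], [-0.002, 0.001, -1.0]]
wrist_force: [-0.5, -5.8, -3.3]
opening: 0.341
tool rack [ -5.8 134.1] z 67.4 yaw 86.11 F [-0.5 -5.2 -3.4] open 0.343
wrist 11838 z 99.8 c=(-20.3,133.5) 72.9x30.1 ang=-0.1 x [-56.3  13. ] slope [ 0.006 -0.012]
scene 83 z 99.9 c=(22.6,128.3) 38.3x25.1 ang=7.0 x [ 4.1 42.1] slope [-0.019  0.054]
target [680.  124.4]
t 24.0 pos [674.2 125.2  67.5] F [ 0.2 -4.9 -4. ] open 0.341
shift [-0.4, 5.9, 1.0] rot [0.002, 0.001, 0.0] rows 0.14345323402638807 0.017472572224346464
```

```bash
python3 -m crank '[{"hand":-1,"xyz":[0,3,0],"rotation":[0,0,0]},{"hand":-1,"xyz":[0,6,0],"rotation":[0,0,0]},{"hand":-1,"xyz":[0,6.5,2],"rotation":[0,0,0]},{"hand":-1,"xyz":[0,6.5,4],"rotation":[0,0,0]},{"hand":-1,"xyz":[0,6.5,5],"rotation":[0,0,0]},{"hand":-1,"xyz":[0,6.5,5],"rotation":[0,0,0]}]'; python3 tin.py w16 yellow; python3 -m crank '[{"hand":0.3,"xyz":[0,0,0],"rotation":[0,0,0]},{"hand":0.6,"xyz":[0,0,0],"rotation":[0,0,0]},{"hand":0.6,"xyz":[0,0,0],"rotation":[0,0,0]},{"hand":0.6,"xyz":[0,0,0],"rotation":[0,0,0]},{"hand":0.6,"xyz":[0,0,-15],"rotation":[0,0,0]},{"hand":0.6,"xyz":[0,0,-40],"rotation":[0,0,0]},{"hand":0.6,"xyz":[0,0,-80],"rotation":[0,0,0]},{"hand":1,"xyz":[0,-20,-115],"rotation":[0,0,0]},{"hand":1,"xyz":[0,-20,-135],"rotation":[0,0,0]},{"hand":1,"xyz":[0,-20,-135],"rotation":[0,0,0]}]'; python3 tin.py w17 yellow;  python3 chk.py w18
```

```text
clock: 24.5
tool_pos: [0.6804, 0.125, 0.0633]
tool_rot: [[0.067, 0.998, 0.002], [0.998, -0.067, -0.001], [-0.001, 0.002, -1.0]]
wrist_force: [-1.1, -5.0, -0.5]
opening: 0.342
tool rack [  0.3 134.7] z 63.3 yaw 86.13 F [-0.6 -5.3 -0.3] open 0.342
wrist 11840 z 95.7 c=(-14.6,133.9) 72.3x30.1 ang=0.1 x [-50.2  19. ] slope [ 0.006 -0.011]
scene 84 z 95.3 c=(28.7,129.8) 38.1x26.8 ang=-6.4 x [10.  46.9] slope [0.    0.023]
clock: 25.48
tool_pos: [0.6629, 0.1282, 0.2043]
tool_rot: [[0.067, 0.998, 0.011], [0.998, -0.067, 0.003], [0.004, 0.011, -1.0]]
wrist_force: [1.5, -0.2, 1.2]
opening: 1.002
tool rack [-17.4 136.6] z 204.3 yaw 86.16 F [ 0.8  0.1 -1.1] open 1.0
wrist 3600 z 95.1 c=(-1.0,131.2) 98.5x30.0 ang=0.3 x [-49.6  46.6] slope [-0.003 -0.001]
scene 211 z 95.0 c=(0.9,126.1) 96.1x30.1 ang=-0.3 x [-46.5  47.4] slope [-0.003  0.033]
top 101 z 95.2 c=(-23.8,130.2) 56.1x26.8 ang=5.3 x [-50.8   0.5] slope [-0.029 -0.03 ]
red 270 z 0.0938 c=(484.2,395.1) 27.2x20.6 ang=6.7 plane c=(482.4,390.4) 30.4x21.1 ang=-11.6
yellow 3775 z 0.0952 c=(678.9,121.7) 98.7x30.1 ang=-3.8 plane c=(677.9,121.8) 99.2x29.7 ang=-3.8
green 2406 z 0.0946 c=(578.5,348.8) 98.7x31.5 ang=0.2 plane c=(578.7,345.5) 97.7x35.5 ang=-0.2
```

Yellow is home in place 1, at x −1 and y +5 mm in the bay frame. Next is green.

```bash
python3 go.py 577 349 200 90
```

```text
t 25.6833 pos [659.6 126.9 196. ] F [ 0.8  0.1 -0.5] open 1.004
shift [216.0, -97.4, -3.8] rot [-0.002, 0.0, -0.068] rows 5.682146148445603 0.5413945444836636
```

```bash
python3 -m crank '[{"hand":1,"xyz":[216,-97,-4],"rotation":[0,0,-0.068]},{"hand":1,"xyz":[216,-97,-4],"rotation":[0,0,-0.068]},{"hand":1,"xyz":[216,-97,-4],"rotation":[0,0,-0.068]},{"hand":1,"xyz":[216,-97,-4],"rotation":[0,0,-0.068]},{"hand":1,"xyz":[216,-97,-4],"rotation":[0,0,-0.068]},{"hand":1,"xyz":[216,-97,-4],"rotation":[0,0,-0.068]},{"hand":1,"xyz":[216,-97,-4],"rotation":[0,0,-0.068]},{"hand":1,"xyz":[216,-97,-4],"rotation":[0,0,-0.068]},{"hand":1,"xyz":[216,-97,-4],"rotation":[0,0,-0.068]},{"hand":1,"xyz":[216,-97,-4],"rotation":[0,0,-0.068]}]'; python3 chk.py w19; python3 go.py 577 349 60 90
```

```text
clock: 26.52
tool_pos: [0.5781, 0.3475, 0.2002]
tool_rot: [[0.001, 1.0, -0.002], [1.0, -0.001, -0.001], [-0.001, -0.002, -1.0]]
wrist_force: [-0.1, -0.4, -1.2]
opening: 0.997
red 3468 z 0.0948 c=(450.4,414.1) 91.0x30.5 ang=-18.9 plane c=(450.9,413.0) 90.7x30.4 ang=-18.8
yellow 1191 z 0.095 c=(670.4,123.1) 82.8x31.2 ang=-4.2 plane c=(668.4,127.1) 86.7x36.0 ang=-3.2
green 3860 z 0.0949 c=(577.6,350.5) 98.3x29.4 ang=-0.1 plane c=(577.2,350.5) 98.1x29.1 ang=-0.1
t 26.5667 pos [578.3 347.3 200.5] F [ 0.3 -0.1  0.6] open 0.996
shift [1.9, -1.2, 140.5] rot [-0.001, 0.001, -0.002] rows 3.369615735962903 0.01927082270399792
```

```bash
python3 -m crank '[{"hand":1,"xyz":[3,-0.5,35],"rotation":[0,0,0]},{"hand":1,"xyz":[3,-0.5,70],"rotation":[0,0,0]},{"hand":1,"xyz":[3,-0.5,105],"rotation":[0,0,0]},{"hand":1,"xyz":[3,-0.5,128],"rotation":[0,0,0]},{"hand":1,"xyz":[3,-0.5,140],"rotation":[0,0,0]},{"hand":1,"xyz":[3,-0.5,140],"rotation":[0,0,0]},{"hand":-1,"xyz":[3,-0.5,140],"rotation":[0,0,0]},{"hand":-1,"xyz":[3,-0.5,140],"rotation":[0,0,0]},{"hand":-1,"xyz":[3,-0.5,140],"rotation":[0,0,0]},{"hand":-1,"xyz":[3,-0.5,140],"rotation":[0,0,0]},{"hand":-1,"xyz":[3,-0.5,140],"rotation":[0,0,0]},{"hand":-1,"xyz":[3,-0.5,140],"rotation":[0,0,0]},{"hand":-1,"xyz":[3,-0.5,140],"rotation":[0,0,0]},{"hand":-1,"xyz":[3,-0.5,140],"rotation":[0,0,0]}]' 80;python3 rk.py 2 -140 8 80
```

```text
clock: 27.73
tool_pos: [0.5785, 0.3523, 0.063]
tool_rot: [[-0.0, 1.0, 0.003], [1.0, 0.0, 0.001], [0.001, 0.003, -1.0]]
wrist_force: [-0.1, -1.4, 6.5]
opening: 0.345
target [534.6  50.1]
t 27.7333 pos [578.5 352.3  63. ] F [-0.1 -1.4  6.5] open 0.345
shift [-302.2, -43.9, -17.4] rot [0.003, -0.001, 0.068] rows 7.333768006113265 0.5464244541580137
```

```bash
python3 -m crank '[{"hand":-1,"xyz":[0,0,-8],"rotation":[0,0,0]},{"hand":-1,"xyz":[0,0,-17],"rotation":[0,0,0]},{"hand":-1,"xyz":[-10,-15,-20],"rotation":[0,0,0]},{"hand":-1,"xyz":[-30,-40,-20],"rotation":[0,0,0.02]},{"hand":-1,"xyz":[-55,-60,-20],"rotation":[0,0,0.04]},{"hand":-1,"xyz":[-85,-70,-20],"rotation":[0,0,0.068]},{"hand":-1,"xyz":[-115,-70,-20],"rotation":[0,0,0.068]},{"hand":-1,"xyz":[-145,-70,-20],"rotation":[0,0,0.068]},{"hand":-1,"xyz":[-175,-70,-20],"rotation":[0,0,0.068]},{"hand":-1,"xyz":[-205,-70,-20],"rotation":[0,0,0.068]},{"hand":-1,"xyz":[-235,-65,-20],"rotation":[0,0,0.068]},{"hand":-1,"xyz":[-265,-56,-20],"rotation":[0,0,0.068]},{"hand":-1,"xyz":[-290,-48,-20],"rotation":[0,0,0.068]},{"hand":-1,"xyz":[-302,-44,-18],"rotation":[0,0,0.068]},{"hand":-1,"xyz":[-302,-44,-18],"rotation":[0,0,0.068]},{"hand":-1,"xyz":[-302,-44,-18],"rotation":[0,0,0.068]},{"hand":-1,"xyz":[-302,-44,-18],"rotation":[0,0,0.068]}]'; python3 tin.py w20 green; python3 rk.py 2 -140 8 67.5
```

```text
clock: 29.15
tool_pos: [0.533, 0.0509, 0.0792]
tool_rot: [[0.067, 0.998, -0.001], [0.998, -0.067, 0.001], [0.001, -0.001, -1.0]]
wrist_force: [0.6, -0.6, -3.2]
opening: 0.34
tool rack [-141.7   50.6] z 79.2 yaw 86.17 F [-0.1  0.  -2.6] open 0.342
wrist 11404 z 111.3 c=(-155.4,49.9) 71.7x30.1 ang=0.3 x [-190.9 -122.5] slope [ 0.003 -0.006]
top 59 z 126.1 c=(-115.6,-529.5) 38.3x23.7 ang=12.3 x [-131.9  -96.3] slope [0.004 0.018]
target [534.6  50.1]
t 29.3 pos [533.1  51.1  79.3] F [ 0.6  0.3 -2.6] open 0.343
shift [-0.9, 1.6, 11.8] rot [-0.0, -0.0, 0.002] rows 0.2858652421422863 0.01790034786968415
```

```bash
python3 -m crank '[{"hand":-1,"xyz":[0,0,6],"rotation":[0,0,0]},{"hand":-1,"xyz":[0,0,12],"rotation":[0,0,0]},{"hand":-1,"xyz":[0,12,12],"rotation":[0,0,0]},{"hand":-1,"xyz":[0,24,12],"rotation":[0,0,0]},{"hand":-1,"xyz":[0,34,12],"rotation":[0,0,0]},{"hand":-1,"xyz":[0,42,12],"rotation":[0,0,0]},{"hand":-1,"xyz":[0,50,12],"rotation":[0,0,0]},{"hand":-1,"xyz":[0.5,58,12],"rotation":[0,0,0]},{"hand":-1,"xyz":[1,66,12],"rotation":[0,0,0]},{"hand":-1,"xyz":[1.5,74,12],"rotation":[0,0,0]},{"hand":-1,"xyz":[1.5,82,11],"rotation":[0,0,0]},{"hand":-1,"xyz":[1.5,90,11],"rotation":[0,0,0]},{"hand":-1,"xyz":[1.5,98,11],"rotation":[0,0,0]},{"hand":-1,"xyz":[1.5,106,11],"rotation":[0,0,0]},{"hand":-1,"xyz":[1.5,114,11],"rotation":[0,0,0]},{"hand":-1,"xyz":[1.5,122,11],"rotation":[0,0,0]},{"hand":-1,"xyz":[1.5,130,11],"rotation":[0,0,0]},{"hand":-1,"xyz":[1.5,136,11],"rotation":[0,0,0]},{"hand":-1,"xyz":[1.5,136,11],"rotation":[0,0,0]},{"hand":-1,"xyz":[1.5,136,11],"rotation":[0,0,0]}]'; python3 tin.py w21 green; python3 rk.py 2 0 8 62.8
```

```text
clock: 30.97
tool_pos: [0.6691, 0.0408, 0.0672]
tool_rot: [[0.068, 0.998, -0.001], [0.998, -0.068, -0.003], [-0.003, -0.001, -1.0]]
wrist_force: [-0.1, -4.7, -4.7]
opening: 0.341
tool rack [-5.2 49.8] z 67.2 yaw 86.08 F [ 0.7 -5.5 -5.3] open 0.344
wrist 11373 z 99.2 c=(-18.9,49.2) 72.1x30.0 ang=0.1 x [-54.4  14.1] slope [ 0.003 -0.01 ]
top 69 z 124.4 c=(-116.3,-528.9) 41.2x25.9 ang=18.4 x [-133.1  -94.9] slope [-0.025 -0.11 ]
target [674.3  40.6]
t 31.1167 pos [669.   41.3  67.6] F [ 0.9 -4.8 -6. ] open 0.342
shift [-0.3, 5.3, 4.8] rot [-0.0, 0.002, -0.0] rows 0.1725521761023037 0.01617048935726225
```

```bash
python3 -m crank '[{"hand":-1,"xyz":[0,3,0],"rotation":[0,0,0]},{"hand":-1,"xyz":[0,5.5,0],"rotation":[0,0,0]},{"hand":-1,"xyz":[0,5.5,2],"rotation":[0,0,0]},{"hand":-1,"xyz":[0,5.5,4],"rotation":[0,0,0]},{"hand":-1,"xyz":[0,5.5,5],"rotation":[0,0,0]},{"hand":-1,"xyz":[0,5.5,5],"rotation":[0,0,0]}]'; python3 tin.py w22 green; python3 -m crank '[{"hand":0.3,"xyz":[0,0,0],"rotation":[0,0,0]},{"hand":0.6,"xyz":[0,0,0],"rotation":[0,0,0]},{"hand":0.6,"xyz":[0,0,0],"rotation":[0,0,0]},{"hand":0.6,"xyz":[0,0,0],"rotation":[0,0,0]},{"hand":0.6,"xyz":[0,0,-15],"rotation":[0,0,0]},{"hand":0.6,"xyz":[0,0,-40],"rotation":[0,0,0]},{"hand":0.6,"xyz":[0,0,-80],"rotation":[0,0,0]},{"hand":1,"xyz":[0,-20,-115],"rotation":[0,0,0]},{"hand":1,"xyz":[0,-20,-135],"rotation":[0,0,0]},{"hand":1,"xyz":[0,-20,-135],"rotation":[0,0,0]}]'; python3 tin.py w23 green; python3 tin.py w23b yellow; python3 go.py 446 415 200 71.3
```

```text
clock: 31.62
tool_pos: [0.6738, 0.0411, 0.0638]
tool_rot: [[0.068, 0.998, -0.001], [0.998, -0.068, -0.001], [-0.001, -0.001, -1.0]]
wrist_force: [-1.7, -5.6, -0.1]
opening: 0.339
tool rack [-0.5 50.5] z 63.8 yaw 86.12 F [-1.9 -5.6  0.7] open 0.341
wrist 11374 z 95.8 c=(-14.5,49.9) 71.4x30.1 ang=-0.1 x [-49.7  18.7] slope [ 0.001 -0.009]
top 63 z 126.4 c=(-113.5,-533.9) 37.8x24.6 ang=1.7 x [-132.3  -94.9] slope [0.086 0.04 ]
clock: 32.6
tool_pos: [0.6577, 0.044, 0.2051]
tool_rot: [[0.067, 0.998, 0.011], [0.998, -0.067, 0.002], [0.002, 0.011, -1.0]]
wrist_force: [0.5, 1.0, 1.0]
opening: 0.999
tool rack [-16.8  52.3] z 205.1 yaw 86.15 F [ 1.3 -0.2 -1.1] open 0.997
wrist 3443 z 95.0 c=(-0.7,47.3) 99.2x28.6 ang=0.1 x [-49.7  46.5] slope [ 0.002 -0.006]
top 66 z 125.0 c=(-115.8,-529.7) 39.4x26.4 ang=13.4 x [-133.4  -94.7] slope [ 0.029 -0.035]
tool rack [-19.6  51.6] z 198.1 yaw 86.13 F [ 0.5  0.3 -0.6] open 1.003
wrist 3021 z 95.1 c=(-0.9,131.0) 99.1x30.6 ang=0.5 x [-49.8  44.9] slope [0.    0.028]
scene 209 z 94.8 c=(1.0,127.4) 95.9x29.0 ang=-0.1 x [-46.5  47.8] slope [0.001 0.029]
t 32.9 pos [654.   43.2 196.3] F [-0.6 -1.5 -0. ] open 1.003
shift [356.9, -232.7, -3.0] rot [-0.003, 0.001, 0.259] rows 10.216606299728461 2.0698937589142385
```

Green is home in place 2. Red is next.

```bash
python3 -m crank '[{"hand":1,"xyz":[178,-116,-3],"rotation":[0,0,0.13]},{"hand":1,"xyz":[178,-116,-3],"rotation":[0,0,0.13]},{"hand":1,"xyz":[178,-116,-3],"rotation":[0,0,0.13]},{"hand":1,"xyz":[178,-116,-3],"rotation":[0,0,0.13]},{"hand":1,"xyz":[357,-233,-3],"rotation":[0,0,0.259]},{"hand":1,"xyz":[357,-233,-3],"rotation":[0,0,0.259]},{"hand":1,"xyz":[357,-233,-3],"rotation":[0,0,0.259]},{"hand":1,"xyz":[357,-233,-3],"rotation":[0,0,0.259]},{"hand":1,"xyz":[357,-233,-3],"rotation":[0,0,0.259]},{"hand":1,"xyz":[357,-233,-3],"rotation":[0,0,0.259]},{"hand":1,"xyz":[357,-233,-3],"rotation":[0,0,0.259]},{"hand":1,"xyz":[357,-233,-3],"rotation":[0,0,0.259]},{"hand":1,"xyz":[357,-233,-3],"rotation":[0,0,0.259]},{"hand":1,"xyz":[357,-233,-3],"rotation":[0,0,0.259]}]'; python3 chk.py w24; python3 go.py 446 415 60 71.3
```

```text
clock: 34.07
tool_pos: [0.4468, 0.4139, 0.2004]
tool_rot: [[0.322, 0.947, -0.001], [0.947, -0.322, -0.002], [-0.002, -0.0, -1.0]]
wrist_force: [-0.3, -0.5, 0.4]
opening: 1.002
red 3886 z 0.095 c=(445.5,416.1) 99.3x29.3 ang=-18.7 plane c=(444.9,416.2) 98.7x29.0 ang=-18.8
yellow 295 z 0.095 c=(646.3,125.4) 35.4x30.8 ang=-4.1 plane c=(642.1,130.1) 42.6x39.7 ang=-2.7
t 34.1167 pos [447.2 413.6 200.7] F [-0.2 -0.4 -0.6] open 1.002
shift [1.1, -1.5, 140.7] rot [-0.0, 0.002, -0.002] rows 3.374393353246099 0.021357774111578097
```

```bash
python3 -m crank '[{"hand":1,"xyz":[2,-2,35],"rotation":[0,0,0]},{"hand":1,"xyz":[2,-2,70],"rotation":[0,0,0]},{"hand":1,"xyz":[2,-2,105],"rotation":[0,0,0]},{"hand":1,"xyz":[2,-2,128],"rotation":[0,0,0]},{"hand":1,"xyz":[2,-2,140],"rotation":[0,0,0]},{"hand":1,"xyz":[2,-2,140],"rotation":[0,0,0]},{"hand":-1,"xyz":[2,-2,140],"rotation":[0,0,0]},{"hand":-1,"xyz":[2,-2,140],"rotation":[0,0,0]},{"hand":-1,"xyz":[2,-2,140],"rotation":[0,0,0]},{"hand":-1,"xyz":[2,-2,140],"rotation":[0,0,0]},{"hand":-1,"xyz":[2,-2,140],"rotation":[0,0,0]},{"hand":-1,"xyz":[2,-2,140],"rotation":[0,0,0]},{"hand":-1,"xyz":[2,-2,140],"rotation":[0,0,0]},{"hand":-1,"xyz":[2,-2,140],"rotation":[0,0,0]}]' 80;python3 rk.py 4 -145 8 80
```

```text
clock: 35.28
tool_pos: [0.4461, 0.4181, 0.0628]
tool_rot: [[0.321, 0.947, 0.002], [0.947, -0.321, 0.001], [0.002, 0.002, -1.0]]
wrist_force: [-0.5, -0.5, 6.9]
opening: 0.34
target [ 518.2 -117.2]
t 35.2833 pos [446.1 418.1  62.8] F [-0.5 -0.5  6.9] open 0.34
shift [-483.8, 240.1, -17.6] rot [0.002, -0.002, -0.259] rows 12.958502908199934 2.070533466054985
```

```bash
python3 -m crank '[{"hand":-1,"xyz":[0,0,-8],"rotation":[0,0,0]},{"hand":-1,"xyz":[0,0,-17],"rotation":[0,0,0]},{"hand":-1,"xyz":[-20,10,-20],"rotation":[0,0,-0.02]},{"hand":-1,"xyz":[-50,25,-20],"rotation":[0,0,-0.05]},{"hand":-1,"xyz":[-80,40,-20],"rotation":[0,0,-0.08]},{"hand":-1,"xyz":[-112,56,-20],"rotation":[0,0,-0.11]},{"hand":-1,"xyz":[-144,72,-20],"rotation":[0,0,-0.14]},{"hand":-1,"xyz":[-176,88,-20],"rotation":[0,0,-0.17]},{"hand":-1,"xyz":[-208,103,-20],"rotation":[0,0,-0.2]},{"hand":-1,"xyz":[-240,119,-20],"rotation":[0,0,-0.23]},{"hand":-1,"xyz":[-272,135,-20],"rotation":[0,0,-0.259]},{"hand":-1,"xyz":[-304,151,-20],"rotation":[0,0,-0.259]},{"hand":-1,"xyz":[-336,167,-20],"rotation":[0,0,-0.259]},{"hand":-1,"xyz":[-368,183,-20],"rotation":[0,0,-0.259]},{"hand":-1,"xyz":[-400,199,-20],"rotation":[0,0,-0.259]},{"hand":-1,"xyz":[-430,213,-20],"rotation":[0,0,-0.259]},{"hand":-1,"xyz":[-458,227,-20],"rotation":[0,0,-0.259]},{"hand":-1,"xyz":[-478,237,-19],"rotation":[0,0,-0.259]},{"hand":-1,"xyz":[-484,240,-18],"rotation":[0,0,-0.259]},{"hand":-1,"xyz":[-484,240,-18],"rotation":[0,0,-0.259]}]'; python3 tin.py w25 red; python3 rk.py 4 -140 8 67.3
```

```text
clock: 36.95
tool_pos: [0.5176, -0.1194, 0.0795]
tool_rot: [[0.071, 0.997, 0.0], [0.997, -0.071, -0.0], [-0.0, 0.0, -1.0]]
wrist_force: [-0.0, 1.2, -2.5]
opening: 0.341
tool rack [-145.5 -120.3] z 79.5 yaw 85.95 F [-0.  -0.5 -3.6] open 0.337
wrist 11394 z 111.7 c=(-159.6,-120.9) 70.9x30.1 ang=0.3 x [-194.6 -126.6] slope [ 0.005 -0.01 ]
target [ 523.2 -117.5]
t 37.1 pos [ 516.7 -116.6   79.3] F [-0.1  0.1 -3.5] open 0.34
shift [-0.4, 6.5, 12.0] rot [-0.001, -0.001, 0.001] rows 0.32702709313768535 0.014525124388162869
```

```bash
python3 -m crank '[{"hand":-1,"xyz":[-0.5,0,6],"rotation":[0,0,0]},{"hand":-1,"xyz":[-0.5,0,12],"rotation":[0,0,0]},{"hand":-1,"xyz":[-0.5,14,12],"rotation":[0,0,0]},{"hand":-1,"xyz":[-0.5,28,12],"rotation":[0,0,0]},{"hand":-1,"xyz":[-0.5,39,12],"rotation":[0,0,0]},{"hand":-1,"xyz":[-0.5,47,12],"rotation":[0,0,0]},{"hand":-1,"xyz":[-0.5,55,12],"rotation":[0,0,0]},{"hand":-1,"xyz":[0,63,12],"rotation":[0,0,0]},{"hand":-1,"xyz":[0.5,71,12],"rotation":[0,0,0]},{"hand":-1,"xyz":[1,79,12],"rotation":[0,0,0]},{"hand":-1,"xyz":[1,87,11],"rotation":[0,0,0]},{"hand":-1,"xyz":[1,95,11],"rotation":[0,0,0]},{"hand":-1,"xyz":[1,103,11],"rotation":[0,0,0]},{"hand":-1,"xyz":[1,111,11],"rotation":[0,0,0]},{"hand":-1,"xyz":[1,119,11],"rotation":[0,0,0]},{"hand":-1,"xyz":[1,127,11],"rotation":[0,0,0]},{"hand":-1,"xyz":[1,135,11],"rotation":[0,0,0]},{"hand":-1,"xyz":[1,141,11],"rotation":[0,0,0]},{"hand":-1,"xyz":[1,141,11],"rotation":[0,0,0]},{"hand":-1,"xyz":[1,141,11],"rotation":[0,0,0]}]'; python3 tin.py w26 red; python3 rk.py 4 0 8 62.8
```

```text
clock: 38.77
tool_pos: [0.6582, -0.1271, 0.0676]
tool_rot: [[0.068, 0.998, -0.0], [0.998, -0.068, -0.002], [-0.002, -0.0, -1.0]]
wrist_force: [1.1, -4.9, -5.6]
opening: 0.341
tool rack [  -4.6 -118.4] z 67.6 yaw 86.11 F [ 0.7 -4.4 -6.3] open 0.341
wrist 11449 z 99.7 c=(-18.6,-119.0) 71.6x30.1 ang=0.1 x [-53.7  14.3] slope [ 0.005 -0.014]
target [ 662.9 -127. ]
t 38.9167 pos [ 658.1 -126.8   68. ] F [-0.5 -5.7 -6.4] open 0.339
shift [0.1, 4.8, 5.2] rot [0.0, 0.001, 0.0] rows 0.17052135232030483 0.008579147653268492
```

```bash
python3 -m crank '[{"hand":-1,"xyz":[0,3,0],"rotation":[0,0,0]},{"hand":-1,"xyz":[0,4.5,0],"rotation":[0,0,0]},{"hand":-1,"xyz":[0,4.5,2],"rotation":[0,0,0]},{"hand":-1,"xyz":[0,4.5,4],"rotation":[0,0,0]},{"hand":-1,"xyz":[0,4.5,5.3],"rotation":[0,0,0]},{"hand":-1,"xyz":[0,4.5,5.3],"rotation":[0,0,0]}]'; python3 tin.py w27 red; python3 -m crank '[{"hand":0.3,"xyz":[0,0,0],"rotation":[0,0,0]},{"hand":0.6,"xyz":[0,0,0],"rotation":[0,0,0]},{"hand":0.6,"xyz":[0,0,0],"rotation":[0,0,0]},{"hand":0.6,"xyz":[0,0,0],"rotation":[0,0,0]},{"hand":0.6,"xyz":[0,0,-15],"rotation":[0,0,0]},{"hand":0.6,"xyz":[0,0,-40],"rotation":[0,0,0]},{"hand":0.6,"xyz":[0,0,-80],"rotation":[0,0,0]},{"hand":1,"xyz":[0,-20,-115],"rotation":[0,0,0]},{"hand":1,"xyz":[0,-60,-155],"rotation":[0,0,0]},{"hand":1,"xyz":[0,-100,-195],"rotation":[0,0,0]},{"hand":1,"xyz":[0,-120,-235],"rotation":[0,0,0]},{"hand":1,"xyz":[0,-120,-265],"rotation":[0,0,0]},{"hand":1,"xyz":[0,-120,-265],"rotation":[0,0,0]},{"hand":1,"xyz":[0,-120,-265],"rotation":[0,0,0]}]'; for k in red green yellow; do python3 tin.py w28$k $k; done; python3 chk.py w29
```

```text
clock: 39.42
tool_pos: [0.6623, -0.1269, 0.0637]
tool_rot: [[0.068, 0.998, 0.0], [0.998, -0.068, -0.001], [-0.001, 0.0, -1.0]]
wrist_force: [-0.9, -5.1, -1.3]
opening: 0.339
tool rack [  -0.6 -117.9] z 63.7 yaw 86.12 F [-1.8 -5.2 -1.5] open 0.344
wrist 11439 z 95.9 c=(-14.5,-118.6) 71.6x30.1 ang=0.2 x [-49.6  18.5] slope [ 0.004 -0.011]
clock: 40.73
tool_pos: [0.5436, -0.1183, 0.3343]
tool_rot: [[0.068, 0.998, 0.01], [0.998, -0.068, -0.001], [-0.001, 0.01, -1.0]]
wrist_force: [0.3, 0.2, 0.5]
opening: 1.003
tool rack [-119.6 -117.4] z 334.3 yaw 86.12 F [ 0.4  0.4 -0.5] open 0.997
wrist 1278 z 95.1 c=(-0.7,-120.9) 97.8x28.9 ang=0.5 x [-48.9  47.1] slope [ 0.003 -0.002]
scene 229 z 95.4 c=(1.9,-122.0) 91.8x27.1 ang=-1.2 x [-42.7  47. ] slope [-0.005 -0.03 ]
tool rack [-120.4 -117.3] z 327.5 yaw 86.13 F [-0.5 -0.9 -0.8] open 0.997
wrist 741 z 94.8 c=(-14.8,45.7) 72.9x28.1 ang=0.9 x [-50.6  16.1] slope [0.009 0.029]
top 270 z 94.3 c=(-3.3,48.2) 95.8x27.7 ang=-0.7 x [-50.6  44. ] slope [0.002 0.004]
tool rack [-120.8 -117.4] z 326.0 yaw 86.13 F [-0.2 -0.   0.1] open 1.002
wrist 925 z 95.0 c=(-1.4,130.3) 98.5x29.8 ang=-0.4 x [-50.   46.5] slope [-0.001  0.036]
scene 202 z 95.2 c=(1.4,127.0) 95.4x28.6 ang=1.0 x [-44.1  47.7] slope [-0.011  0.005]
top 284 z 94.8 c=(-2.5,133.2) 97.3x29.4 ang=0.3 x [-50.6  45.7] slope [0.005 0.002]
orange 799 z 0.0448 c=(450.0,-306.3) 69.6x30.4 ang=-0.9 plane c=(450.2,-304.6) 69.2x32.5 ang=-0.4
red 1338 z 0.0951 c=(662.1,-129.9) 98.5x28.9 ang=-3.3 plane c=(660.3,-129.8) 100.7x28.8 ang=-3.2
yellow 1029 z 0.0949 c=(678.2,120.5) 99.3x30.7 ang=-4.5 plane c=(676.4,118.1) 101.7x34.4 ang=-4.1
green 780 z 0.0947 c=(657.9,37.3) 70.5x28.8 ang=-2.8 plane c=(656.8,36.1) 74.1x30.7 ang=-3.2
mat 3333 c=(489.6,-305.5) 197.3x89.6 ang=-0.2
```

View pics/w29.png

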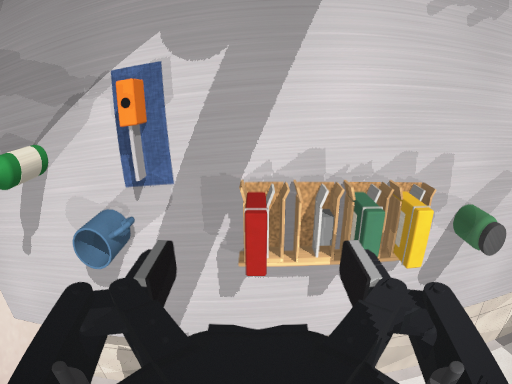

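```bash
python3 -c "
from station import *
s=read_state(); print(s['clock'],s['joint_vel'].round(2)); print(sign_off())"
```

```text
41.2333 [-0.02 -0.34  0.38  0.13 -0.01  0.14]
the job is handed in; nothing more can be done
None
```

The job is done and handed in at about 41 s of the 208 s allowed. `sign_off()` reports no verdict, so what follows is from my own checks.

**Probing, left to right:** by my own measurements, the blade went about 67–69 mm in at places 1, 2 and 4 with no resistance. At place 3 it met the springy stop; the force rose from about 5 to 8 N over 5 mm. I stopped there and treated place 3 as the wedged bay. The grey block seen there in the pictures agrees with that.

**Feeler:** it is back on the mat and released. Its middle is about 2–3 mm from the mat's centre and it lies within about 1° of the mat's length.

**Tins:** all three were present.

| Tin | Place | Short of fully home | Sideways in bay (about +5 mm expected) |
|---|---|---|---|
| Yellow | 1 | about 1 mm | +5 mm |
| Green | 2 | about 1 mm | +5 mm |
| Red | 4 | about 1 mm | +5 mm |

All three tins stand upright and straight within about 1°, and place 3 is empty. The mug, soap bottle and jar were not touched.

**Disagreements:** the scene camera read sideways positions in the rack up to about 5 mm different from the wrist camera, and the top camera up to about 2 mm. Even so, every reading was inside the limits. In the last wrist view a finger partly hid the green tin. Its position comes from the clear wrist view just after it was released, and the last top view (3 mm short, +6 mm) agrees.

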